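Seat the nozzle carrier on its three-ball setting stand

TASK

The big brass weight has been left standing on the setting stand: put it upright in the grey tray beside the small one. Then seat the blue nozzle carrier on the stand's three steel balls, nozzle end over the lone ball, pressing it down between the sprung rollers until they snap over its long edges and pull it fully home with a ball in every groove, and let go. Leave the bottles, the red-lidded cup and the small weight where they stand.

Things in the scene. Friction and masses are not known exactly. Their poses are not given: they have to be found in the camera images.
- stand: Setting stand, fixed: grey base block x -53 to +63, y -48 to +48 mm, top 18 mm above the bench; three 16 mm steel balls on it and a sprung roller latch on either side. Origin: on the bench, below the carrier's post when that is home; +x points to the lone ball (brass strip at that end). Home: carrier axes parallel to the stand's, carrier origin 35 mm above the stand's origin.
- ball_0 (a point): Centre of the lone steel ball, stand frame (40, 0, 34) mm.
- ball_1 (a point): Centre of the second ball, stand frame (-30, 31, 34) mm.
- ball_2 (a point): Centre of the third ball, stand frame (-30, -31, 34) mm.
- carrier: Blue plate, loose, 0.25 to 0.5 kg: x -48 to +54 mm, 100 mm wide in y, long edges rounded. Origin: under its post, at bench level while it lies there; z up. Steel ridges below (7 mm) form three V grooves, which centre themselves on the balls from up to 5 mm off; the slab spans 7 to 19 mm above the origin. A brass nozzle (20 mm diameter, top at 40 mm) stands at x = +40 mm.
- groove_0 (a point): Point of the carrier that lies on the centre of ball_0 when it is home: carrier frame (40, 0, -1) mm, under the nozzle. This groove runs along x.
- groove_1 (a point): The same for ball_1: carrier frame (-30, 31, -1) mm.
- groove_2 (a point): The same for ball_2: carrier frame (-30, -31, -1) mm.
- weight_big: Brass calibration weight, loose, 0.2 kg: 32 mm diameter up to 27 mm, then a 20 mm knob up to 34 mm. Origin: centre of its underside. It starts on the stand's base between the balls, in the carrier's way.
- weight_small: Small brass calibration weight, loose, 24 mm diameter, 26 mm high, standing in the tray towards its -x end. Origin: centre of its underside. To be left there.
- tray: Grey open tray, fixed to the bench, 110 mm (x) x 80 mm (y), walls 4 mm thick and 12 mm high, floor 4 mm above the bench. Origin: centre of its underside. The half towards its +x is free for the big weight.
- bottle_white: White bottle with a blue cap, loose, 60 mm diameter, 136 mm high, standing close beside the carrier. Origin: centre of its underside. To be left alone.
- cup: White sample cup with a red lid (60 mm diameter at the lid), loose, 54 mm high, standing close beside the carrier. Origin: centre of its underside. To be left alone.
- bottle_amber: Amber bottle with a black cap, loose, 52 mm diameter, 109 mm high, standing behind the stand. Origin: centre of its underside. To be left alone.
- latch_left (a joint): Turn of the sprung orange latch arm on the stand's +y side, 0 shut, about 0.015 over a carrier at home, outward positive, stop 0.35 rad. It stands at stand x = -5 mm, 65 mm high, outer face at y = +65 mm (+72 pushed open); its steel roller (12 mm diameter, 22 mm long along x) has its axis at y = +51.5 mm, 57.7 mm above the bench.
- latch_right (a joint): Turn of the sprung orange latch arm on the stand's -y side, 0 shut, about 0.015 over a carrier at home, outward positive, stop 0.35 rad. It stands at stand x = -5 mm, 65 mm high, outer face at y = -65 mm (-72 pushed open); its steel roller (12 mm diameter, 22 mm long along x) has its axis at y = -51.5 mm, 57.7 mm above the bench.
- post_top (a point): Centre of the top of the carrier's aluminium post, 69 mm above the carrier's origin. The post is 20 x 20 mm, faces square to the carrier's x and y, with a 34 mm square foot up to 23 mm above the origin: grip the post above that. Pressed down between the rollers, the plate meets them 18 mm above home, needs 10 to 20 N, and is past them 8 mm above home; then the springs pull with about 10 N.
Not all that is in view belongs to the job. What is shaped like the tray but green is not meant.

How it is judged:
By the outcome, as a careful person would: the job done as asked, in the order asked, and still so for the second after the job is handed in, with the robot touching nothing.
It also fails if it takes over 48 s, if anything falls off the work surface, if the arm or the gripper's body presses on something with over 40 N, if the wrist force passes 120 N, or if a joint passes its speed limit or range.

ROBOT

A 6-joint arm with a two-finger parallel gripper is mounted at the origin on a cart in front of the work surface, level with it; the furniture and walls round the work are solid. World frame = base frame: x ahead of the robot, y to its left, z up, the work surface at z = 0. Lengths are in mm, angles in degrees, forces in N, time in s.
With the tool pointing down it reaches from about 350 to 850 mm from the base axis. Payload 8.1 kg.
Tool frame: the origin (TCP) lies midway between the tips of the shut fingers; the grasp point (between the pads) lies 19 mm behind it; x points along the fingers, z is the direction in which the jaws open and shut, and the axes are right-handed (so a half turn about x gives the same grasp; the last joint's range is limited). The gripper opens to 85 mm and grips with 20 to 120 N. Pads are 22 mm wide; open, the fingers measure 114 mm over their backs; the gripper's body (76 mm by 85 mm) begins 54 mm behind the grasp point. The pads swing forward as they close: fully open they stand 13 mm farther back than shut.
Start: joints at [69.477, 7.471, 85.268, -0, 87.261, -4.893], TCP at [161.635, 577.823, 193.992] pointing down, gripper open.
Joint ranges: [-169.43, 169.43], [-51.17, 129.36], [1.28, 143.12], [-76.62, 256.62], [0, 156.53], [-152.29, 152.29]. Speed limits (degrees/s): [136.94, 136.94, 159.86, 180, 180, 180].

INTERFACE

Orientations are given as [roll, pitch, yaw] about the fixed x, y, z axes, in that order (R = Rz(yaw) Ry(pitch) Rx(roll)).
In Python, from bench import r gives the robot as it stands. The module is installed in compiled form; this text tells all that it offers.
- The arm moves only by the tool servo_tool, never from a script. Its argument "commands" is a list that holds one entry, the list of rows, each a list of 7 numbers: the closure in counts, from 0 (fully open) to 255 (shut), then the shift along the tool's x, y, z in cm, then the turn, a rotation vector about the tool's x, y, z in degrees. A call has 1 to 8 rows; each row is the pose to reach, as a shift and turn from the pose commanded when the call began, along the tool's axes at that moment; what a row does not reach only later rows make up. A row lasts 1/10 s, in which the tool goes at most 50 mm and 8.59 degrees, less where a joint would pass 70% of its speed; a pose out of reach is approached as far as the arm can. A call with a gripper value outside its range is refused whole. The fingers move at their own pace and stop on an object; "force" is the grip in N (left out, the last holds). Time passes only in rows, so rows that repeat a pose let the fingers close. It gives the time, the measured TCP pose, the force and the opening at its end, in the units of the state.
- r.sense(): the state, without advancing time (a new reading comes with each control period).
- r.snapshot(name): name is "scene" or "top"; returns (picture, depth): 420x560x3 uint8, red, green, blue; 420x560 float32, mm along the optical axis (not along the pixel's ray), 0 where there is no reading.
- r.calibration(name): a dict with "fx", "fy", "cx", "cy" (pixels), "dist" ([k1, k2, p1, p2, k3] as OpenCV has them; the pictures are not rectified), "pose" (4x4, takes a point from camera to world coordinates). Camera axes: x right, y down, z forward; pixel columns grow to the right and rows downward; lengths in mm; the calibration is good to about 2 mm. A picture is of the moment at which its call begins. calibration takes no time and is no camera call.
- r.hand_in(): hands the job in, once; it reports no verdict.
The state is a dict: "time": time; "joint_pos": joint angles; "qd": joint speeds; "joint_efforts": joint torques, N m; "tool_pos": TCP position; "tcp_rot": TCP orientation; "ft_force": force on the tool from outside, world axes, zero at the start; "wrist_torque": the same for the moment, N m; "finger_gap": finger opening in mm.
Only numpy, scipy, OpenCV 4.12 (cv2) and the standard library are available. Lean on these libraries where they do the work, as an engineer would, in place of code of your own. Each camera call takes 0.05 s, during which the arm holds its last target.

## Working session

There is one attempt and no reset: what is moved stays moved. The work goes in short steps, Python scripts to look and compute and a tool call to move; the robot and the scene stay as the last step left them, time stands still between calls to the robot, and variables do not carry over. Pictures are saved under pics/ and viewed, and the job is handed in when it is done.

Besides the shell and the picture viewer there is one more tool, called after "Request:" as a command line: name --argument value ..., lists and objects as JSON in quotes. servo_tool: Moves the arm, as the interface text tells. Its arguments: {"type":"object","properties":{"commands":{"type":"array","items":{"type":"array","items":{"type":"array","items":{"type":"number"}}}},"force":{"type":"number"}},"required":["commands"]}

```bash
mkdir -p pics; python3 - <<'E'
from bench import r
import cv2,numpy as np
s=r.sense();print({k:np.round(v,2).tolist() for k,v in s.items()})
for n in("scene","top"):
    p,d=r.snapshot(n);np.savez(f"{n}0.npz",p=p,d=d);cv2.imwrite(f"pics/{n}0.png",p[:,:,::-1])
    c=r.calibration(n);print(n,{k:np.round(v,3).tolist() for k,v in c.items()})
E
```

```text
{'time': 0.0, 'joint_pos': [69.48, 7.51, 85.33, 0.0, 87.26, -4.89], 'qd': [-0.03, -0.0, -0.07, -0.03, -0.04, -0.05], 'joint_efforts': [-0.0, -56.94, -50.06, -0.0, 0.01, 0.0], 'tool_pos': [161.39, 577.22, 192.93], 'tcp_rot': [173.64, 89.89, -111.99], 'ft_force': [-0.03, -0.17, 0.69], 'wrist_torque': [-0.01, -0.05, 0.01], 'finger_gap': 85.34}
scene {'fx': 455.606, 'fy': 455.606, 'cx': 278.447, 'cy': 209.548, 'dist': [-0.067, 0.0, 0.0, 0.0, 0.0], 'pose': [[0.444, -0.452, 0.774, -170.38], [-0.896, -0.223, 0.384, -546.077], [-0.001, -0.864, -0.504, 502.218], [0.0, 0.0, 0.0, 1.0]]}
top {'fx': 447.906, 'fy': 447.906, 'cx': 276.729, 'cy': 211.671, 'dist': [-0.125, 0.0, 0.0, 0.0, 0.0], 'pose': [[0.001, -0.995, 0.097, 377.141], [-1.0, 0.002, 0.028, -237.089], [-0.028, -0.097, -0.995, 999.74], [0.0, 0.0, 0.0, 1.0]]}
```

View pics/scene0.png

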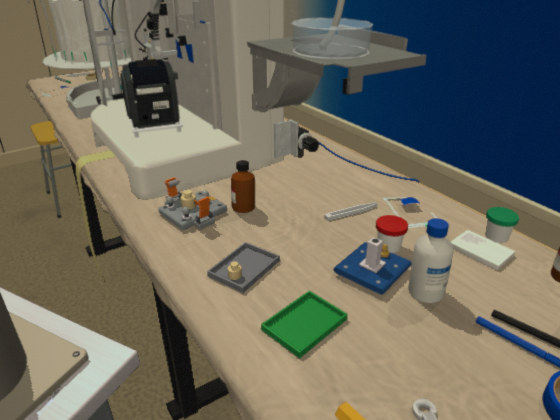

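View pics/top0.png

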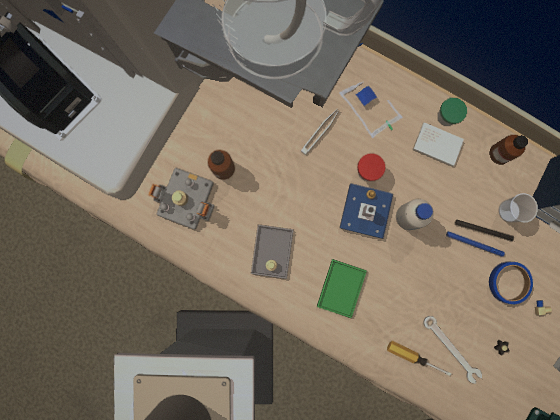

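```bash
cat > h.py <<'E'
from bench import r
import cv2,numpy as np
def ray(n,uv):
    c=r.calibration(n);K=np.array([[c['fx'],0,c['cx']],[0,c['fy'],c['cy']],[0,0,1]])
    q=cv2.undistortPoints(np.array(uv,float).reshape(-1,1,2),K,np.array(c['dist'])).reshape(-1,2)
    P=np.array(c['pose']);d=np.c_[q,np.ones(len(q))]@P[:3,:3].T
    return P[:3,3],d
def onplane(n,uv,z):
    o,d=ray(n,uv);t=(z-o[2])/d[:,2:];return o+t*d
def proj(n,X):
    c=r.calibration(n);K=np.array([[c['fx'],0,c['cx']],[0,c['fy'],c['cy']],[0,0,1]])
    W=np.linalg.inv(np.array(c['pose']));rv,_=cv2.Rodrigues(W[:3,:3])
    return cv2.projectPoints(np.array(X,float).reshape(-1,1,3),rv,W[:3,3],K,np.array(c['dist']))[0].reshape(-1,2)
def shot(n,tag):
    p,d=r.snapshot(n);np.savez(f"{tag}.npz",p=p,d=d);return p,d
def crop(p,u0,u1,v0,v1,s,name):
    cv2.imwrite(f"pics/{name}.png",cv2.resize(np.ascontiguousarray(p[v0:v1,u0:u1,::-1]),None,fx=s,fy=s,interpolation=cv2.INTER_CUBIC))
E
python3 - <<'E'
from h import *
p=np.load('top0.npz')['p']
crop(p,140,240,150,240,6,'ta'); crop(p,320,450,140,250,6,'tb'); crop(p,240,310,215,285,6,'tc')
p=np.load('scene0.npz')['p']
a=cv2.resize(p[170:240,150,None].reshape(70,1,3),None,fx=1,fy=1) if 0 else None
crop(p,150,240,165,240,6,'sa'); crop(p,320,460,210,310,5,'sb')
E
```

```text
(no output)
```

View pics/ta.png

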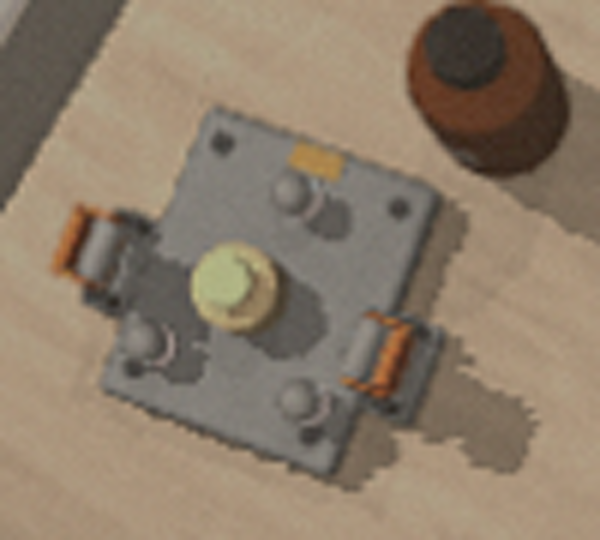

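View pics/tb.png

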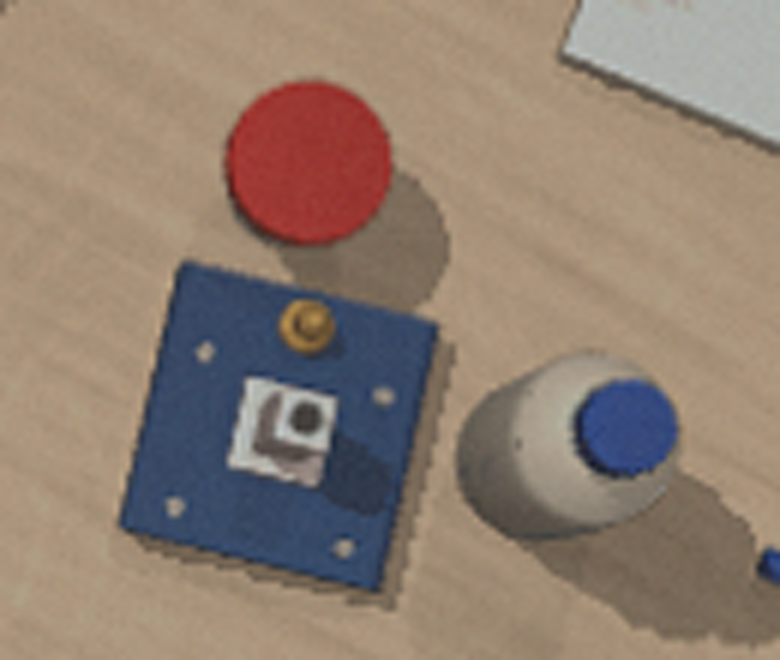

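View pics/tc.png

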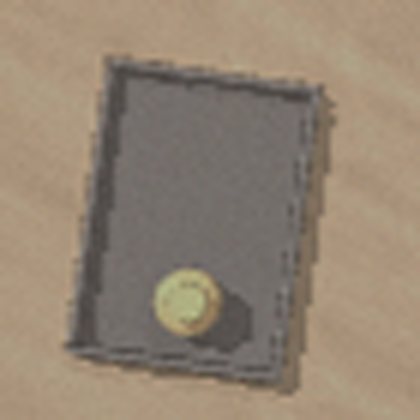

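View pics/sa.png

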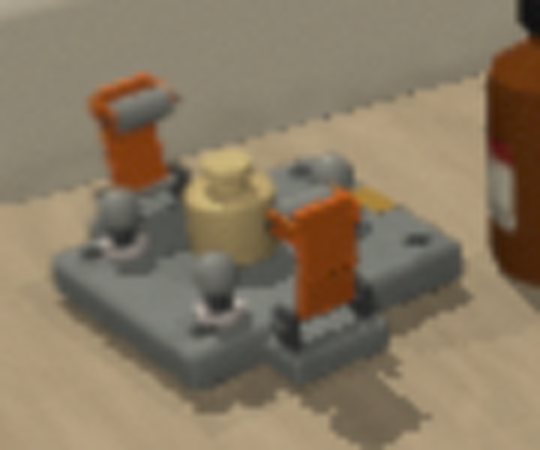

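View pics/sb.png

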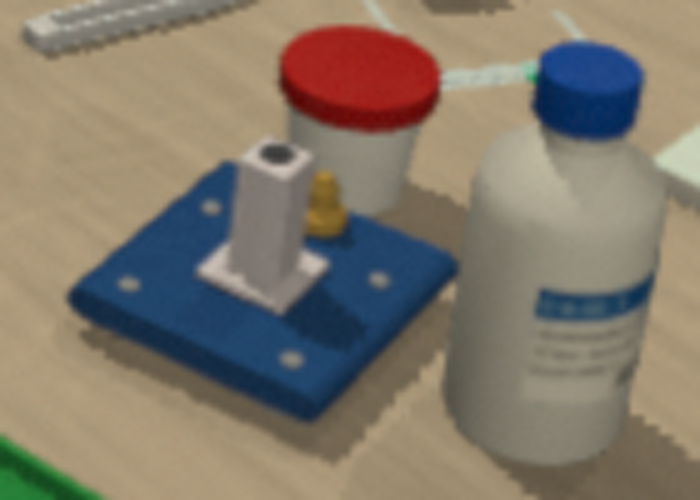

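```bash
cat >> h.py <<'E'
def tri(a,b):
    o1,d1=ray('top',[a]);o2,d2=ray('scene',[b]);d1=d1[0]/np.linalg.norm(d1[0]);d2=d2[0]/np.linalg.norm(d2[0])
    A=np.c_[d1,-d2];t=np.linalg.lstsq(A,o2-o1,rcond=None)[0]
    x=o1+t[0]*d1;y=o2+t[1]*d2;return (x+y)/2,np.linalg.norm(x-y)
E
python3 - <<'E'
from h import *
np.set_printoptions(precision=1,suppress=True)
A=lambda l:np.array(l)/6+[140,150]-.4
B=lambda l:np.array(l)/6+[320,140]-.4
C=lambda l:np.array(l)/6+[240,215]-.4
SA=lambda l:np.array(l)/6+[150,165]-.4
SB=lambda l:np.array(l)/5+[320,210]-.4
pr=lambda n,x:print(n,'\n',x)
S=onplane('top',A([(217,107),(440,188),(333,473),(103,385)]),18);pr('stand corners',S)
e=S-np.roll(S,-1,0);pr('len',np.linalg.norm(e,axis=1));pr('ang',np.degrees(np.arctan2(e[:,1],e[:,0])))
pr('center',S.mean(0))
b=onplane('top',A([(290,193),(143,338),(297,400)]),34);pr('balls',b)
for a,c in zip([(290,193),(143,338),(297,400)],[(331,180),(118,213),(213,275)]): pr('tri ball',tri(A([a])[0],SA([c])[0]))
Cc=onplane('top',B([(183,262),(438,323),(380,592),(122,527)]),17);pr('carrier',Cc);e=Cc-np.roll(Cc,-1,0);pr('len',np.linalg.norm(e,axis=1));pr('ang',np.degrees(np.arctan2(e[:,1],e[:,0])));pr('c',Cc.mean(0))
pr('post top',onplane('top',B([(305,418)]),69)); pr('tri',tri(B([(305,418)])[0],SB([(277,153)])[0]))
pr('screws',onplane('top',B([(205,351),(384,396),(176,506),(344,548)]),19))
for a,c in zip([(205,351),(384,396),(176,506),(344,548)],[(211,207),(378,279),(128,284),(291,359)]):pr('tri screw',tri(B([a])[0],SB([c])[0]))
T=onplane('top',C([(110,57),(323,87),(285,383),(68,348)]),12);pr('tray',T);e=T-np.roll(T,-1,0);pr('len',np.linalg.norm(e,axis=1));pr('ang',np.degrees(np.arctan2(e[:,1],e[:,0])));pr('c',T.mean(0))
pr('weight top',onplane('top',A([(222,281)]),52));pr('tri',tri(A([(222,281)])[0],SA([(228,162)])[0]))
pr('small top',onplane('top',C([(186,300)]),30))
pr('cup lid',onplane('top',B([(309,162)]),54));pr('cap w',onplane('top',B([(628,428)]),136));pr('cap amber',onplane('top',A([(465,45)]),109))
E
```

```text
stand corners 
 [[573.9  18.5  18. ]
 [542.5 -66.9  18. ]
 [436.2 -28.6  18. ]
 [469.   59.2  18. ]]
len 
 [ 91.  112.9  93.7 112.6]
ang 
 [  69.8  -19.8 -110.5  158.8]
center 
 [505.4  -4.4  18. ]
balls 
 [[538.3 -13.9  34. ]
 [484.8  39.8  34. ]
 [461.9 -18.2  34. ]]
tri ball 
 (array([539.2, -14.2,  31.5]), np.float64(1.916145405215559))
tri ball 
 (array([485.4,  40. ,  31.4]), np.float64(1.1906799458747066))
tri ball 
 (array([462.4, -18.6,  33.1]), np.float64(1.4853934731360379))
carrier 
 [[ 536.3 -372.2   17. ]
 [ 513.5 -466.5   17. ]
 [ 414.2 -442.7   17. ]
 [ 438.3 -348.3   17. ]]
len 
 [ 97.  102.   97.4 100.9]
ang 
 [  76.4  -13.5 -104.3  166.3]
c 
 [ 475.6 -407.4   17. ]
post top 
 [[ 472.9 -406.8   69. ]]
tri 
 (array([ 473.3, -408. ,   69.5]), np.float64(2.5998776581652905))
screws 
 [[ 502.9 -379.5   19. ]
 [ 486.1 -445.3   19. ]
 [ 445.8 -368.    19. ]
 [ 430.3 -429.4   19. ]]
tri screw 
 (array([ 503.2, -380.4,   19.4]), np.float64(2.0934353472319462))
tri screw 
 (array([ 486.4, -446.2,   19.9]), np.float64(2.1885266753761847))
tri screw 
 (array([ 446.1, -368.6,   19.6]), np.float64(1.621545115310263))
tri screw 
 (array([ 430.7, -430.5,   19.6]), np.float64(2.6238905562491035))
tray 
 [[ 446.2 -167.8   12. ]
 [ 435.1 -246.3   12. ]
 [ 326.9 -232.2   12. ]
 [ 339.4 -152.8   12. ]]
len 
 [ 79.3 109.1  80.4 107.9]
ang 
 [ 81.9  -7.4 -99.  172. ]
c 
 [ 386.9 -199.8   12. ]
weight top 
 [[503.3   6.1  52. ]]
tri 
 (array([504.4,   4.8,  51.1]), np.float64(3.4825486897977656))
small top 
 [[ 357.4 -196.8   30. ]]
cup lid 
 [[ 566.5 -413.    54. ]]
cap w 
 [[ 462.6 -500.3  136. ]]
cap amber 
 [[576.3 -90.3 109. ]]
```

```bash
cat >> h.py <<'E'
def cloud(n,d):
    v,u=np.mgrid[:d.shape[0],:d.shape[1]]
    o,k=ray(n,np.c_[u.ravel(),v.ravel()]);X=o+k*d.reshape(-1,1);X[d.ravel()<=0]=np.nan
    return X.reshape(*d.shape,3)
E
python3 - <<'E'
from h import *
from scipy.optimize import least_squares
np.set_printoptions(precision=1,suppress=True)
for n in('top','scene'):
    d=np.load(n+'0.npz')['d'];X=cloud(n,d)
    f=lambda c,rad,lo,hi:(lambda m:X[m])((np.hypot(X[...,0]-c[0],X[...,1]-c[1])<rad)&(X[...,2]>lo)&(X[...,2]<hi))
    bl=[]
    for c in [(538.5,-14),(485,40),(462,-18.3)]:
        P=f(c,9,28,60)
        s=least_squares(lambda q:np.linalg.norm(P-[q[0],q[1],q[2]],axis=1)-8,[*c,34],loss='soft_l1');bl.append(s.x);print(n,'ball',len(P),s.x,np.std(s.fun))
    b=np.array(bl);m=(b[1]+b[2])/2
    print('yaws',np.degrees(np.arctan2(*(b[0]-m)[[1,0]])),np.degrees(np.arctan2(*(b[1]-b[2])[[1,0]]))-90,'len',np.linalg.norm(b[0]-m),np.linalg.norm(b[1]-b[2]))
    P=f((473,-407),25,62,80);print('post',len(P),P.mean(0),(P.max(0)+P.min(0))/2)
    P=f((504,5),20,47.5,60);print('knob',len(P),P.mean(0),(P.max(0)+P.min(0))/2)
    P=f((504,5),22,41,60);print('weight',len(P),P.mean(0),(P.max(0)+P.min(0))/2)
    P=f((475,-407),80,15,24);print('slab',len(P),P.mean(0)); print('slab z',np.median(P[:,2]))
    rc=cv2.minAreaRect(P[:,:2].astype(np.float32));print(rc)
    P=f((503,-2),80,15,21);rc=cv2.minAreaRect(P[:,:2].astype(np.float32));print('base',np.median(P[:,2]),rc)
    P=f((387,-200),90,9,16);print('tray',cv2.minAreaRect(P[:,:2].astype(np.float32)))
    P=f((387,-200),30,-5,8);print('floor z',np.median(P[:,2]))
    P=f((400,-100),30,-15,18);print('bench z',np.median(P[:,2]))
E
```

```text
top ball 41 [538.3 -14.8  33.8] 1.1282204242298035
top ball 39 [483.3  39.   34.3] 1.259149545723353
top ball 38 [461.5 -19.3  34.2] 1.4004694921859684
yaws -20.490352354872257 -20.5149323718651 len 70.39059985625696 62.26915521080476
post 96 [ 473.2 -407.    67.9] [ 473.6 -407.6   68. ]
knob 57 [503.5   4.2  51.9] [503.2   4.1  52.3]
weight 130 [503.6   3.8  46.8] [503.4   4.1  48.9]
slab 1768 [ 475.2 -406.6   18.4]
slab z 18.187275101857267
((481.7322998046875, -423.8462829589844), (128.49520874023438, 120.80715942382812), 76.21916198730469)
base 17.94339884866247 ((504.5207824707031, -5.9849090576171875), (124.52810668945312, 116.43220520019531), 69.92079162597656)
tray ((386.7712707519531, -197.92669677734375), (80.0803451538086, 110.2220687866211), 82.33354187011719)
floor z 3.515138256159048
bench z -0.1133689243582694
scene ball 19 [538.7 -17.3  34.2] 0.9277398434149671
scene ball 25 [483.7  39.1  34.6] 1.1398665097520224
scene ball 33 [462.2 -20.6  34. ] 0.7473801632057345
yaws -21.96340155492012 -19.79577297310334 len 70.93269205754592 63.46893464550725
post 124 [ 469.6 -410.9   67.6] [ 471.7 -410.1   66.9]
knob 44 [501.    1.6  51.6] [502.9   2.4  51.5]
weight 111 [499.8   0.2  46.3] [501.1   2.3  48.2]
slab 1785 [ 466.8 -414.5   19.1]
slab z 19.033958041124265
((484.4197998046875, -426.150146484375), (125.36949920654297, 130.92056274414062), 75.88333892822266)
base 18.432044862389148 ((503.3405456542969, -6.132621765136719), (129.44850158691406, 117.68765258789062), 71.74896240234375)
tray ((386.28936767578125, -201.45623779296875), (81.245361328125, 112.29298400878906), 82.0872802734375)
floor z 4.473312815544432
bench z 0.5276183215329979
```

```bash
python3 - <<'E'
from h import *
H=np.full((16,24),-99.)
for n in('top','scene'):
    X=cloud(n,np.load(n+'0.npz')['d']).reshape(-1,3);X=X[np.isfinite(X[:,0])]
    i=((X[:,0]-0)//50).astype(int);j=((X[:,1]+600)//50).astype(int);m=(i>=0)&(i<16)&(j>=0)&(j<24)
    np.maximum.at(H,(i[m],j[m]),X[m,2])
print('y  ',*[f'{-600+50*j:5d}' for j in range(24)])
for i in range(16):print(f'{i*50:4d}',*[f'{h:5.0f}' for h in H[i]])
R0=r.sense()
from scipy.spatial.transform import Rotation as R
print(R.from_euler('xyz',R0['tcp_rot'],degrees=True).as_matrix().round(3))
E
cat > mv.py <<'E'
import sys
from h import *
from scipy.spatial.transform import Rotation as R
# usage: mv.py x y z yaw  (yaw = world direction of jaw axis tool z, mod 180); prints needed shift cm & rotvec from measured pose
def plan(x,y,z,yaw):
    s=r.sense();Rm=R.from_euler('xyz',s['tcp_rot'],degrees=True);p=np.array(s['tool_pos'])
    best=None
    for k in(0,180,-180):
        a=np.radians(yaw+k);zt=np.array([np.cos(a),np.sin(a),0]);xt=np.array([0,0,-1.]);yt=np.cross(zt,xt)
        T=R.from_matrix(np.c_[xt,yt,zt]);rv=(Rm.inv()*T).as_rotvec(degrees=True)
        if best is None or np.linalg.norm(rv)<np.linalg.norm(best):best=rv
    sh=Rm.inv().apply(np.array([x,y,z])-p)/10
    print('shift cm',np.round(sh,2),'rot',np.round(best,2),'dist',round(np.linalg.norm(sh)*10),'t',round(s['time'],2),'F',np.round(s['ft_force'],1),'gap',round(s['finger_gap'],1),'pos',np.round(p,1),'q',np.round(s['joint_pos'],0))
if __name__=='__main__':plan(*map(float,sys.argv[1:5]))
E
python3 mv.py 503 3.5 150 69.5
```

```text
y    -600  -550  -500  -450  -400  -350  -300  -250  -200  -150  -100   -50     0    50   100   150   200   250   300   350   400   450   500   550
   0     4     2   -28   -99   -99   -99   -99   -99     4    15   126   126   -99    86    16     3   -99   -99   -99   -99   -99   -99   -99   -99
  50     4     4     3     2   -99   -99   -99   -99     4    15    49   170   169    83    16     4   -99   -99   -99   -99   -99   -99   -99   -99
 100    17    22    11     4     4    -1   -99   -99     4    14    19    15    17    16    15     4   -99   -99   -99   -99   -99   -99   -99   -99
 150    11    25    25    13     4     4     4    -9    -1     0    -2     1     1    -1     1    -5   -99   -99   -99   -99   -99   -99   -99   -99
 200    11    11     4     4    14    14     3     5     3   -99   -99   -99   -99   -99   -99   -99   -99   -99   -99   -99   -99   -99   -99   -99
 250     4     4     5     5    15    15    13     6     6     4     2   -99   -99   -99   -99   -99   -99   -99   -99   -99   -99   -99   -99   -99
 300     4     4     4    14    16    16     5    30    29
[... 955 characters left out ...]
   90    69     8     1   -99
 650    57    16     6     6     5   544   508   509   536   491   320     6    90    90    91   228   252   257   253    90    89    87     3     2
 700    57     4     5    21   319   318   445   406   375   374   323   444   450   419    91   433   256   260   257   229    89    87    87     4
 750   434    66     7    19   319   318   375   374   375   375   324   405   319   411   399   434   424   394   353   224    87   391   388     3
[[-0.001 -0.963  0.269]
 [-0.002  0.269  0.963]
 [-1.     0.    -0.002]]
shift cm [  4.37 -48.35 -46.05] rot [ 4.87 -0.09 -0.  ] dist 669 t 0.1 F [-0.3 -0.1  0.5] gap 85.5 pos [161.4 577.3 193.1] q [69.  8. 85. -0. 87. -5.]
```

Request:
servo_tool --commands '[[[110, 0, -48.4, -46.1, 4.9, 0, 0], [110, 0, -48.4, -46.1, 4.9, 0, 0], [110, 0, -48.4, -46.1, 4.9, 0, 0], [110, 0, -48.4, -46.1, 4.9, 0, 0], [110, 0, -48.4, -46.1, 4.9, 0, 0], [110, 0, -48.4, -46.1, 4.9, 0, 0], [110, 0, -48.4, -46.1, 4.9, 0, 0], [110, 0, -48.4, -46.1, 4.9, 0, 0]]]' --force 40

```text
time: 0.9
tool_pos: [366.6, 232.2, 193.8]
tcp_rot: [-40.1, 90.0, 29.3]
ft_force: [2.0, -0.1, 1.1]
finger_gap: 48.4
```

```bash
python3 mv.py 503.2 3.7 120 69.5
```

```text
shift cm [  7.38 -20.8  -16.62] rot [-0.01  0.    0.  ] dist 276 t 0.9 F [ 2.  -0.1  1.1] gap 48.4 pos [366.6 232.2 193.8] q [ 26. -19. 110.   0.  89. -44.]
```

Request:
servo_tool --commands '[[[110, 0, -20.8, -16.6, 0, 0, 0], [110, 0, -20.8, -16.6, 0, 0, 0], [110, 0, -20.8, -16.6, 0, 0, 0], [110, 2, -20.8, -16.6, 0, 0, 0], [110, 6, -20.8, -16.6, 0, 0, 0], [110, 7.4, -20.8, -16.6, 0, 0, 0], [110, 7.4, -20.8, -16.6, 0, 0, 0], [110, 7.4, -20.8, -16.6, 0, 0, 0]]]'

```text
time: 1.7
tool_pos: [501.6, 5.4, 118.7]
tcp_rot: [100.0, 89.8, 169.4]
ft_force: [0.6, 0.2, 0.6]
finger_gap: 48.5
```

```bash
python3 mv.py 503.2 3.7 27 69.5; python3 - <<'E'
from h import *
p,d=shot('top','top1');crop(p,140,240,150,240,6,'ta1')
p,d=shot('scene','scene1');crop(p,130,270,130,240,5,'sa1')
E
```

```text
shift cm [ 9.17 -0.24 -0.1 ] rot [-0.13 -0.03 -0.19] dist 92 t 1.7 F [0.6 0.2 0.6] gap 48.5 pos [501.6   5.4 118.7] q [ -5.  -5. 106.   0.  79. -75.]
```

View pics/sa1.png

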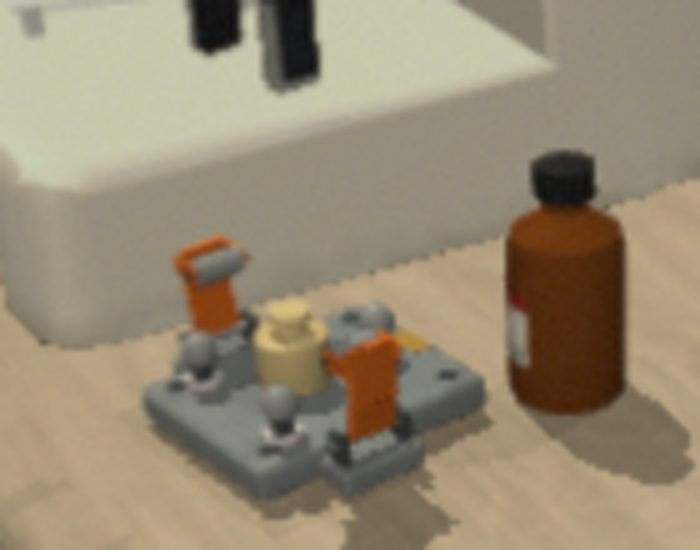

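View pics/ta1.png

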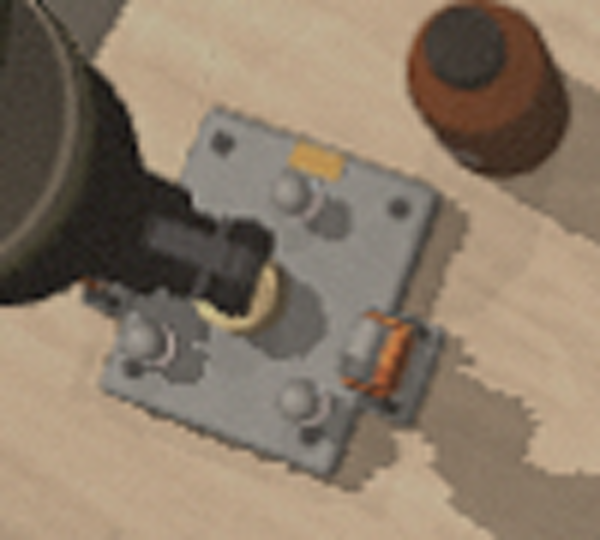

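Request:
servo_tool --commands '[[[110, 0, -0.2, -0.1, 0, 0, 0], [110, 4, -0.2, -0.1, 0, 0, 0], [110, 7, -0.2, -0.1, 0, 0, 0], [110, 9.1, -0.2, -0.1, 0, 0, 0], [110, 9.1, -0.2, -0.1, 0, 0, 0]]]'

```text
time: 2.3
tool_pos: [502.1, 5.1, 26.8]
tcp_rot: [104.5, 89.8, 174.0]
ft_force: [-0.9, 0.4, -0.1]
finger_gap: 48.5
```

```bash
python3 mv.py 503.2 3.7 27 69.5; python3 - <<'E'
from h import *
p,d=shot('scene','scene2');crop(p,140,240,130,240,5,'sa2')
E
```

```text
shift cm [-0.02 -0.15 -0.09] rot [ 0.05 -0.06 -0.23] dist 2 t 2.3 F [-0.9  0.4 -0.1] gap 48.5 pos [502.1   5.1  26.8] q [ -5.   1. 110.   0.  69. -75.]
```

View pics/sa2.png

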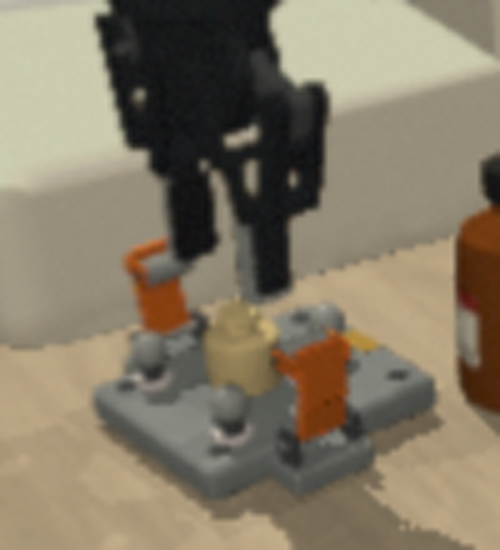

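```bash
python3 - <<'E'
from h import *
print(proj('scene',[[502,5,27],[502,5,52],[502,5,70],[510,27,27],[494,-17,27]]))
p,d=shot('scene','scene3');crop(p,140,240,130,240,5,'sa3')
s=r.sense();print(s['tool_pos'],s['ft_force'],s['time'])
E
```

```text
[[187.17197786 202.00687641]
 [185.97255239 191.67567845]
 [185.09373977 184.07074299]
 [181.11339106 198.20032177]
 [193.42401853 205.93319632]]
[504.96482241   4.56642035  30.2776108 ] [-0.18913102 -0.45308826  0.75291612] 2.4
```

View pics/sa3.png

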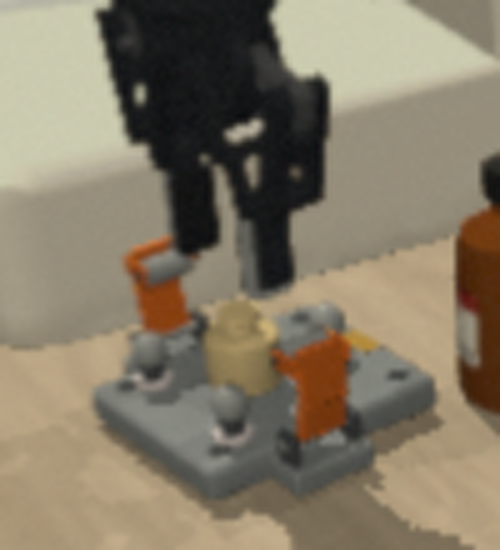

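```bash
python3 - <<'E'
from h import *
np.set_printoptions(precision=0,suppress=True,linewidth=150)
z=np.load('scene3.npz');X=cloud('scene',z['d'])
for u,v in [(193,187),(193,183),(192,178),(179,178),(178,170),(192,170),(188,205)]:print(u,v,X[v,u],z['p'][v,u])
p,d=shot('top','top3');crop(p,140,240,150,240,6,'ta3');X=cloud('top',d)
m=(np.hypot(X[...,0]-505,X[...,1])<90)&(X[...,2]>80)
print(X[m].min(0),X[m].mean(0))
s=r.sense();print(s['tool_pos'],s['time'])
E
```

```text
193 187 [484. -29.  79.] [39 40 38]
193 183 [487. -28.  87.] [23 24 25]
192 178 [485. -28.  99.] [21 23 24]
179 178 [512.  28.  75.] [20 19 19]
178 170 [513.  28.  93.] [22 20 22]
192 170 [477. -37. 122.] [26 28 27]
188 205 [489.  -7.  30.] [141 123  83]
[422. -65.  83.] [489.  -3. 450.]
[506.   4.  31.] 2.45
```

View pics/ta3.png

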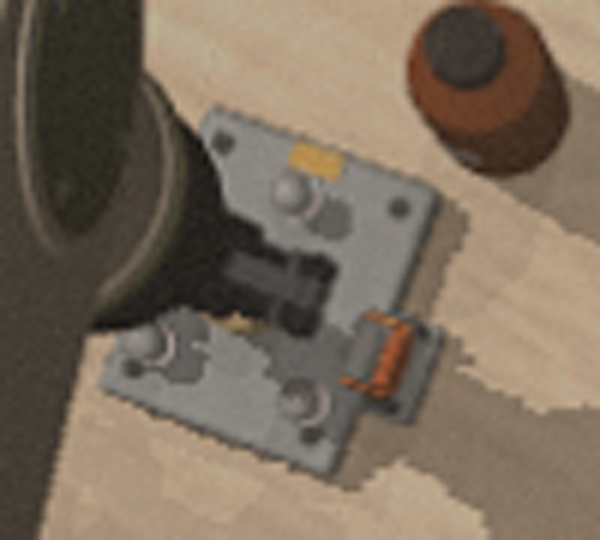

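```bash
python3 - <<'E'
from h import *
np.set_printoptions(precision=0,suppress=True,linewidth=150)
for t in('scene1','scene2','scene3'):
    z=np.load(t+'.npz');X=cloud('scene',z['d'])
    m=(X[...,0]>465)&(X[...,0]<535)&(np.abs(X[...,1])<45)&(X[...,2]>56)&(z['p'].max(2)<60)
    P=X[m];print(t,m.sum(),np.percentile(P[:,2],[0,2,5,10]),[P[P[:,2]<P[:,2].min()+25].mean(0)])
    v,u=np.where(m);print(v.max(),u[v==v.max()])
s=r.sense();print(s['tool_pos'],s['joint_pos'],s['qd'],s['time'])
E
```

```text
scene1 2523 [163. 173. 183. 199.] [array([502.,   7., 177.])]
145 [187 188 189 190]
scene2 2051 [ 61.  78.  87. 102.] [array([503.,   9.,  78.])]
188 [192 193 194]
scene3 2084 [ 70.  80.  90. 104.] [array([504.,   6.,  84.])]
187 [192 193 194 195]
[506.   4.  31.] [ -5.   1. 110.   0.  69. -75.] [-0. -1. -1.  0. -0. -0.] 2.45
```

Request:
servo_tool --commands '[[[150, 0, 0, 0, 0, 0, 0], [180, 0, 0, 0, 0, 0, 0], [190, 0, 0, 0, 0, 0, 0], [190, 0, 0, 0, 0, 0, 0]]]' --force 20

```text
time: 2.85
tool_pos: [504.7, 4.0, 29.5]
tcp_rot: [-74.1, 90.0, -4.7]
ft_force: [0.1, 0.1, 0.2]
finger_gap: 21.6
```

```bash
python3 mv.py 503.2 3.7 27 69.5; python3 - <<'E'
from h import *
p,d=shot('scene','scene4');crop(p,140,240,130,240,5,'sa4')
E
```

```text
shift cm [ 0.25  0.13 -0.08] rot [-0.04  0.01  0.04] dist 3 t 2.85 F [0.1 0.1 0.2] gap 21.6 pos [504.7   4.   29.5] q [ -5.   1. 110.   0.  69. -75.]
```

View pics/sa4.png

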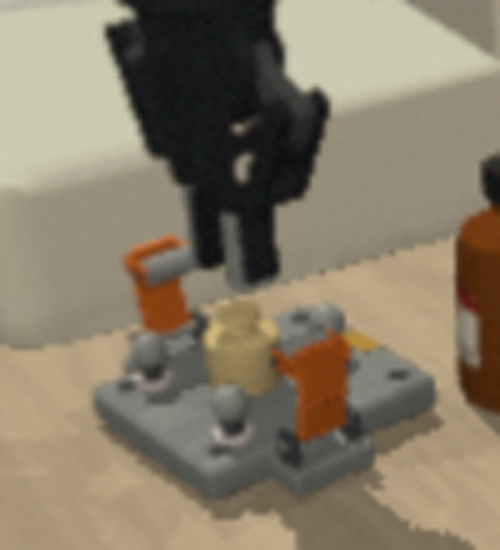

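```bash
python3 - <<'E'
from h import *
np.set_printoptions(precision=1,suppress=True)
d=np.array([.35,.937]);c=np.array([504.7,4.])
for z in(50,55,60,65,70):
    print(z,[proj('scene',[[*(c+s*d*14),z]])[0] for s in(-1,1)])
z=np.load('scene4.npz');X=cloud('scene',z['d'])
m=(X[...,0]>465)&(X[...,0]<535)&(np.abs(X[...,1])<45)&(X[...,2]>54)&(z['p'].max(2)<75)
v,u=np.where(m);
for a,b in((184,198),(176,183)):
    k=(u>=a)&(u<=b)&(v>(182 if a==184 else 178));print(X[v[k],u[k]].mean(0),X[v[k],u[k]][:,2].min(),v[k].max())
    for q in range(172,188,3):
        kk=(v==q)&(u>=a)&(u<=b);print(q,X[v[kk],u[kk]].mean(0))
E
```

```text
50 [array([190.9, 194.4]), array([183.6, 189.8])]
55 [array([190.7, 192.2]), array([183.3, 187.8])]
60 [array([190.5, 190.1]), array([183.1, 185.7])]
65 [array([190.2, 188. ]), array([182.8, 183.6])]
70 [array([190. , 185.9]), array([182.6, 181.5])]
[495.6 -16.1  77.4] 69.0425718049143 186
172 [490.3 -18.1 107.7]
175 [496.2 -14.5  97.8]
178 [494.5 -15.   91.8]
181 [498.3 -13.4  82.9]
184 [495.8 -16.7  77.9]
187 [nan nan nan]
[503.6  16.2  74.4] 69.3342836991925 183
172 [504.4  15.4  94.7]
175 [504.4  16.3  87.6]
178 [504.6  16.1  80.6]
181 [503.9  16.5  73.8]
184 [nan nan nan]
187 [nan nan nan]<stdin>:12: RuntimeWarning: Mean of empty slice.
  ret = um.true_divide(
```

Request:
servo_tool --commands '[[[110, 0, 0.1, -0.1, 0, 0, 0], [110, 0, 0.1, -0.1, 0, 0, 0], [110, 1.5, 0.1, -0.1, 0, 0, 0], [110, 2.5, 0.1, -0.1, 0, 0, 0], [110, 3, 0.1, -0.1, 0, 0, 0], [110, 3, 0.1, -0.1, 0, 0, 0]]]'

```text
time: 3.5
tool_pos: [501.9, 3.6, -2.1]
tcp_rot: [105.8, 89.9, 175.3]
ft_force: [-1.1, -0.7, -0.0]
finger_gap: 48.6
```

```bash
python3 mv.py 503.2 3.7 -8 69.5; python3 - <<'E'
from h import *
p,d=shot('scene','scene5');crop(p,140,240,130,240,5,'sa5')
s=r.sense();print(s['tool_pos'],s['ft_force'])
E
```

```text
shift cm [ 0.58 -0.11  0.06] rot [-0.03 -0.04 -0.13] dist 6 t 3.5 F [-1.1 -0.7 -0. ] gap 48.6 pos [501.9   3.6  -2.1] q [ -5.   4. 111.  -0.  66. -75.]
[502.56200726   3.52065527  -1.44772873] [ 1.34509298  0.62097414 -0.09559126]
```

View pics/sa5.png

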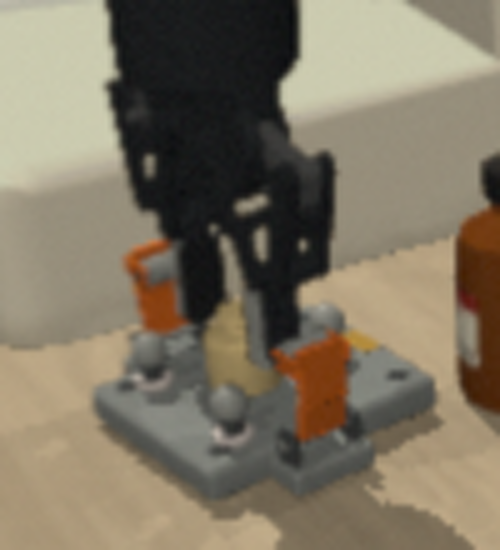

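Request:
servo_tool --commands '[[[110, 0.5, 0, 0, 0, 0, 0], [150, 0.5, 0, 0, 0, 0, 0], [200, 0.5, 0, 0, 0, 0, 0], [220, 0.5, 0, 0, 0, 0, 0], [220, 0.5, 0, 0, 0, 0, 0], [220, 0.5, 0, 0, 0, 0, 0]]]' --force 40

```text
time: 4.15
tool_pos: [503.2, 3.5, -5.8]
tcp_rot: [-77.7, 90.0, -8.2]
ft_force: [-0.9, 0.2, 2.5]
finger_gap: 29.4
```

```bash
python3 mv.py 503.2 3.7 -8 69.5; python3 - <<'E'
from h import *
p,d=shot('scene','scene6');crop(p,140,240,130,240,5,'sa6')
s=r.sense();print(s['tool_pos'],s['ft_force'])
E
```

```text
shift cm [0.22 0.01 0.02] rot [-0.03  0.    0.02] dist 2 t 4.15 F [-0.9  0.2  2.5] gap 29.4 pos [503.2   3.5  -5.8] q [ -5.   4. 111.  -0.  65. -75.]
[503.23988011   3.44239974  -5.76905662] [-9.52263606e-01 -2.07667759e-03  2.70371096e+00]
```

View pics/sa6.png

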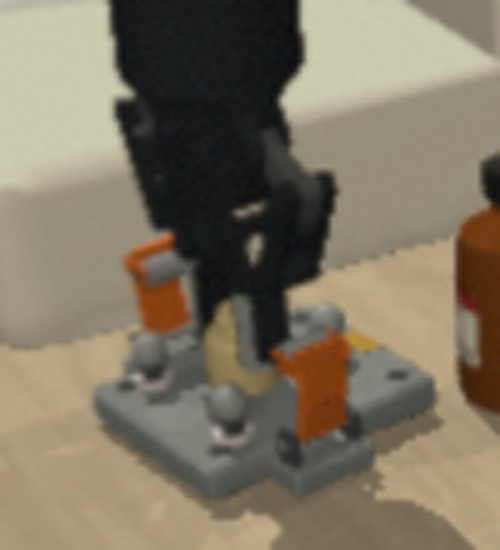

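Request:
servo_tool --commands '[[[230, -1, 0, 0, 0, 0, 0], [230, -4, 0, 0, 0, 0, 0], [230, -8, 0, 0, 0, 0, 0], [230, -10, 0, 0, 0, 0, 0], [230, -10, 0, 0, 0, 0, 0]]]'

```text
time: 4.7
tool_pos: [506.0, 3.3, 98.4]
tcp_rot: [-74.5, 89.6, -5.0]
ft_force: [0.8, 0.3, -1.8]
finger_gap: 29.5
```

```bash
python3 mv.py 413.6 -203.2 90 82.2; python3 - <<'E'
from h import *
p,d=shot('scene','scene7');crop(p,140,240,120,240,5,'sa7')
E
```

```text
shift cm [  0.79   1.42 -22.58] rot [-12.73   0.07   0.41] dist 226 t 4.7 F [ 0.8  0.3 -1.8] gap 29.5 pos [506.    3.3  98.4] q [ -5.  -4. 107.   0.  76. -75.]
```

View pics/sa7.png

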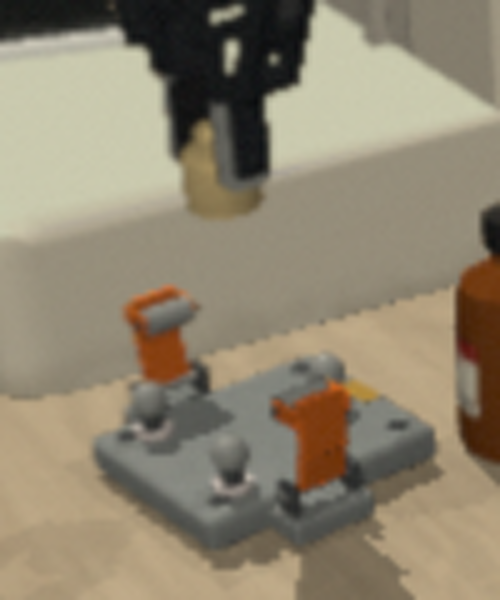

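Request:
servo_tool --commands '[[[230, 0.8, 1.4, -22.6, -12.7, 0, 0], [230, 0.8, 1.4, -22.6, -12.7, 0, 0], [230, 0.8, 1.4, -22.6, -12.7, 0, 0], [230, 0.8, 1.4, -22.6, -12.7, 0, 0], [230, 0.8, 1.4, -22.6, -12.7, 0, 0], [230, 3.8, 1.4, -22.6, -12.7, 0, 0], [230, 5.8, 1.4, -22.6, -12.7, 0, 0], [230, 5.8, 1.4, -22.6, -12.7, 0, 0]]]'

```text
time: 5.55
tool_pos: [406.5, -201.1, 31.0]
tcp_rot: [64.7, 89.5, 146.8]
ft_force: [-0.9, 0.1, -2.8]
finger_gap: 29.4
```

```bash
python3 mv.py 413.6 -203.2 -5 82.2; python3 - <<'E'
from h import *
p,d=shot('scene','scene8');crop(p,180,310,180,300,5,'sa8')
p,d=shot('top','top8');crop(p,210,330,200,300,6,'ta8')
E
python3 mv.py 413.6 -203.2 -5 82.2
```

```text
shift cm [ 3.59 -0.77 -0.13] rot [-0.09  0.23 -0.49] dist 37 t 5.55 F [-0.9  0.1 -2.8] gap 29.4 pos [ 406.5 -201.1   31. ] q [ -33.   -7.  117.    0.   70. -115.]
shift cm [ 3.97 -0.44 -0.03] rot [-0.02  0.08 -0.18] dist 40 t 5.65 F [ 0.6 -0.4 -1. ] gap 29.0 pos [ 409.4 -202.3   34.7] q [ -33.   -7.  117.    0.   70. -115.]
```

View pics/sa8.png

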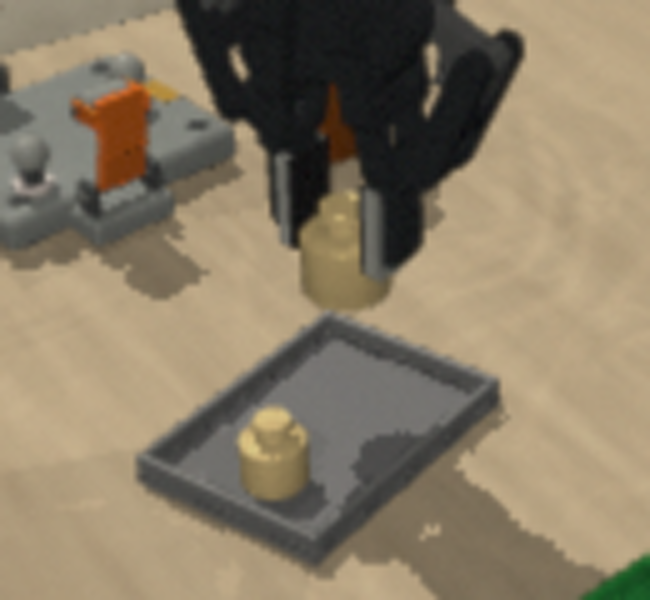

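View pics/ta8.png

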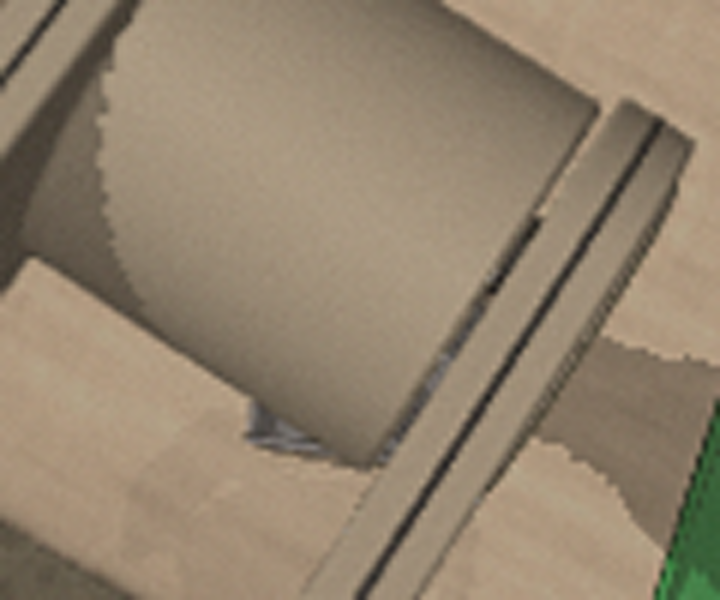

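```bash
python3 - <<'E'
from h import *
np.set_printoptions(precision=1,suppress=True)
c=np.array([409.4,-202.3]);v=np.array([-.774,-.384]);v/=np.linalg.norm(v);w=np.array([-v[1],v[0]])
for z in(55,59,63):print(z,(proj('scene',[[*(c+16*v),z],[*(c+16*w),z+10],[*(c-16*w),z+10],[*c,z+34]])-[180,180])*5)
E
python3 mv.py 413.6 -203.2 -18.5 82.2
```

```text
55 [[347.4 308. ]
 [394.3 258.7]
 [303.4 258.8]
 [346.6 200.6]]
59 [[347.  298.4]
 [394.1 249.1]
 [302.9 249.2]
 [346.2 190.8]]
63 [[346.6 288.8]
 [393.8 239.5]
 [302.4 239.6]
 [345.8 180.8]]
shift cm [ 5.32 -0.45 -0.04] rot [-0.02  0.08 -0.18] dist 53 t 5.65 F [ 0.6 -0.4 -1. ] gap 29.0 pos [ 409.4 -202.3   34.7] q [ -33.   -7.  117.    0.   70. -115.]
```

Request:
servo_tool --commands '[[[230, 0, -0.4, 0, 0, 0, 0], [230, 2, -0.4, 0, 0, 0, 0], [230, 3.5, -0.4, 0, 0, 0, 0], [230, 4.4, -0.4, 0, 0, 0, 0], [230, 4.4, -0.4, 0, 0, 0, 0], [230, 4.4, -0.4, 0, 0, 0, 0]]]'

```text
time: 6.25
tool_pos: [415.3, -204.0, -7.2]
tcp_rot: [-113.0, 89.9, -30.8]
ft_force: [0.6, 0.2, -1.5]
finger_gap: 29.1
```

```bash
python3 mv.py 413.6 -203.2 -18.5 82.2; python3 - <<'E'
from h import *
p,d=shot('scene','scene9');crop(p,180,310,180,300,5,'sa9')
E
python3 mv.py 413.6 -203.2 -18.5 82.2
```

```text
shift cm [1.13 0.18 0.06] rot [-0.01 -0.02  0.05] dist 11 t 6.25 F [ 0.6  0.2 -1.5] gap 29.1 pos [ 415.3 -204.    -7.2] q [ -33.   -2.  118.    0.   65. -115.]
shift cm [1.16 0.21 0.07] rot [-0.01 -0.04  0.08] dist 12 t 6.3 F [ 0.1 -0.1 -2.1] gap 29.6 pos [ 415.5 -204.2   -6.9] q [ -33.   -2.  118.   -0.   65. -115.]
```

View pics/sa9.png

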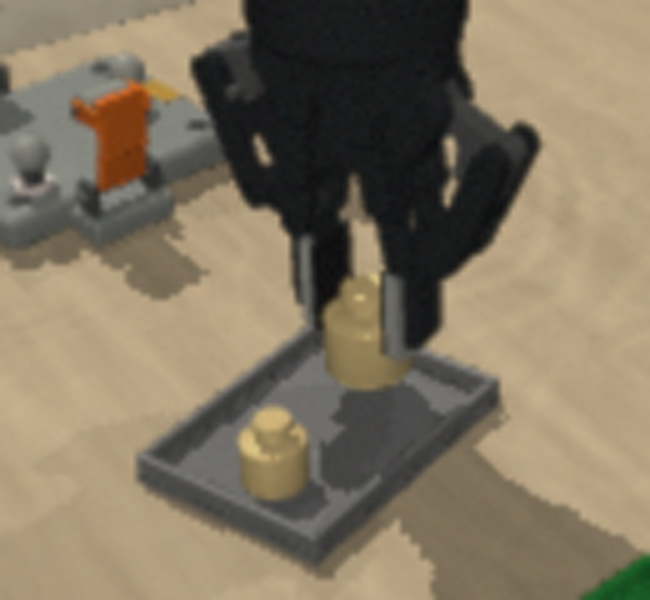

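Weight hangs upright over the free half of the tray, (253,257) full-image, about 13 mm above the floor. Lowering.

Request:
servo_tool --commands '[[[230, 0.6, 0.2, 0, 0, 0, 0], [230, 1.0, 0.2, 0, 0, 0, 0], [230, 1.2, 0.2, 0, 0, 0, 0], [230, 1.2, 0.2, 0, 0, 0, 0]]]'

```text
time: 6.7
tool_pos: [412.5, -203.5, -19.7]
tcp_rot: [66.0, 90.0, 148.1]
ft_force: [-2.8, 2.0, 3.6]
finger_gap: 29.0
```

```bash
python3 mv.py 413.6 -203.2 -19.8 82.2
```

```text
shift cm [ 0.01 -0.1   0.04] rot [-0.03  0.01 -0.03] dist 1 t 6.7 F [-2.8  2.   3.6] gap 29.0 pos [ 412.5 -203.5  -19.7] q [ -33.   -1.  118.   -0.   63. -115.]
```

Request:
servo_tool --commands '[[[150, 0, 0, 0, 0, 0, 0], [135, 0, 0, 0, 0, 0, 0], [135, 0, 0, 0, 0, 0, 0], [135, -2, 0, 0, 0, 0, 0], [135, -6, 0, 0, 0, 0, 0], [110, -11, 0, 0, 0, 0, 0], [100, -16, 0, 0, 0, 0, 0]]]'

```text
time: 7.4
tool_pos: [412.0, -203.1, 141.3]
tcp_rot: [63.5, 89.9, 145.7]
ft_force: [1.0, -0.6, 0.1]
finger_gap: 52.2
```

```bash
python3 mv.py 473.2 -407.2 120 76.2; python3 - <<'E'
from h import *
p,d=shot('scene','scene10');crop(p,180,310,180,300,5,'sa10')
E
python3 mv.py 473.2 -407.2 130 76.2
```

```text
shift cm [  2.11  -8.85 -19.39] rot [ 5.97  0.03 -0.06] dist 214 t 7.4 F [ 1.  -0.6  0.1] gap 52.2 pos [ 412.  -203.1  141.3] q [ -33.  -13.  111.    0.   82. -115.]
shift cm [  2.32  -8.33 -19.16] rot [ 5.98 -0.26  0.64] dist 210 t 7.45 F [ 4.  -1.2  8.2] gap 51.8 pos [ 416.5 -205.9  151.3] q [ -33.  -13.  110.   -0.   83. -115.]
```

View pics/sa10.png

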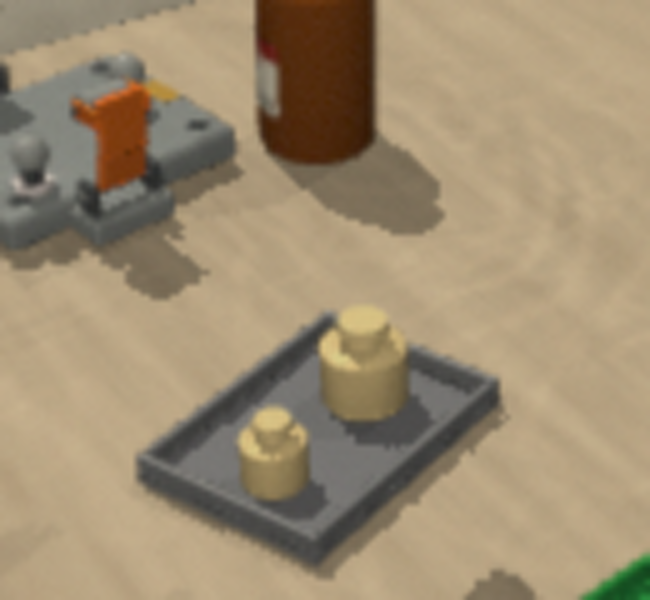

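```bash
sed -i 's/for k in(0,180,-180):/for k in((0,) if len(sys.argv)>5 else (0,180,-180)):/' mv.py; python3 mv.py 473.2 -407.2 140 -13.8 x
```

```text
shift cm [  1.32  -8.34 -19.16] rot [95.98  0.31  0.72] dist 209 t 7.45 F [ 4.  -1.2  8.2] gap 51.8 pos [ 416.5 -205.9  151.3] q [ -33.  -13.  110.   -0.   83. -115.]
```

Request:
servo_tool --commands '[[[105, 0, -8.3, -19.2, 96, 0, 0], [105, 0, -8.3, -19.2, 96, 0, 0], [105, 0, -8.3, -19.2, 96, 0, 0], [105, 0, -8.3, -19.2, 96, 0, 0], [105, 0, -8.3, -19.2, 96, 0, 0], [105, 0, -8.3, -19.2, 96, 0, 0], [105, 0, -8.3, -19.2, 96, 0, 0], [105, 0, -8.3, -19.2, 96, 0, 0]]]'

```text
time: 8.25
tool_pos: [468.6, -405.3, 139.2]
tcp_rot: [119.0, 90.0, 132.0]
ft_force: [-0.7, 0.7, -0.6]
finger_gap: 50.0
```

```bash
python3 mv.py 473.2 -407.2 110 -13.8 x
```

```text
shift cm [ 2.92 -0.29  0.4 ] rot [26.84 -0.03 -0.03] dist 30 t 8.25 F [-0.7  0.7 -0.6] gap 50.0 pos [ 468.6 -405.3  139.2] q [-46.  12.  86.   0.  82. -59.]
```

Request:
servo_tool --commands '[[[105, 0, -0.3, 0.4, 27, 0, 0], [105, 0, -0.3, 0.4, 27, 0, 0], [105, 0, -0.3, 0.4, 27, 0, 0], [105, 0, -0.3, 0.4, 27, 0, 0], [105, 1, -0.3, 0.4, 27, 0, 0], [105, 1, -0.3, 0.4, 27, 0, 0]]]'

```text
time: 8.85
tool_pos: [472.5, -406.3, 127.8]
tcp_rot: [148.1, 89.8, 134.7]
ft_force: [-0.0, 0.5, -0.6]
finger_gap: 50.2
```

```bash
python3 mv.py 473.2 -407.2 60 -13.8 x;python3 - <<'E'
from h import *
p,d=shot('scene','scene11');crop(p,310,460,160,310,4,'sa11')
E
python3 mv.py 473.2 -407.2 60 -13.8 x
```

```text
shift cm [ 6.78 -0.08  0.1 ] rot [ 0.41 -0.13 -0.08] dist 68 t 8.85 F [-0.   0.5 -0.6] gap 50.2 pos [ 472.5 -406.3  127.8] q [-45.  13.  86.  -0.  81. -32.]
shift cm [ 6.84 -0.08  0.09] rot [ 0.38 -0.12 -0.07] dist 68 t 8.9 F [ 0.5  0.5 -1.2] gap 50.4 pos [ 472.6 -406.3  128.4] q [-45.  13.  86.  -0.  81. -32.]
```

View pics/sa11.png

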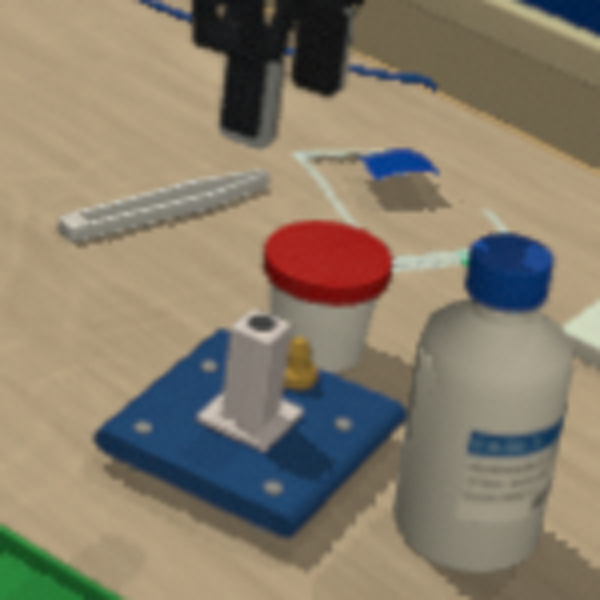

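```bash
python3 - <<'E'
from h import *
np.set_printoptions(precision=1,suppress=True)
d=np.array([.971,-.2385])
for z in(69,166,172,178):
  for s in(-32,0,32):
    print(z,s,(proj('scene',[[*(np.array([472.6,-406.5])+s*d),z]])[0]-[310,160])*4)
E
```

```text
69 -32 [213.7 355.6]
69 0 [253. 322.]
69 32 [290.  290.3]
166 -32 [237.2 148.9]
166 0 [278.3 119.2]
166 32 [316.9  91.3]
172 -32 [238.8 135.1]
172 0 [279.9 105.8]
172 32 [318.7  78.2]
178 -32 [240.3 121.3]
178 0 [281.6  92.2]
178 32 [320.4  64.9]
```

Request:
servo_tool --commands '[[[105, 3, -0.1, 0.1, 0, 0, 0], [105, 6, -0.1, 0.1, 0, 0, 0], [105, 8.5, -0.1, 0.1, 0, 0, 0], [105, 9, -0.1, 0.1, 0, 0, 0], [105, 9, -0.1, 0.1, 0, 0, 0], [105, 9, -0.1, 0.1, 0, 0, 0]]]'

```text
time: 9.5
tool_pos: [474.8, -409.0, 41.7]
tcp_rot: [-31.6, 89.9, -45.1]
ft_force: [0.1, 0.3, -0.6]
finger_gap: 50.2
```

```bash
python3 - <<'E'
from h import *
p,d=shot('scene','scene12');crop(p,310,460,160,310,4,'sa12')
E
python3 mv.py 473.2 -407.2 7 -13.8 x
```

```text
shift cm [ 3.51  0.17 -0.25] rot [0.24 0.15 0.1 ] dist 35 t 9.55 F [0.1 0.1 0.2] gap 50.3 pos [ 475.1 -409.3   42.1] q [-45.  18.  89.  -0.  72. -32.]
```

View pics/sa12.png

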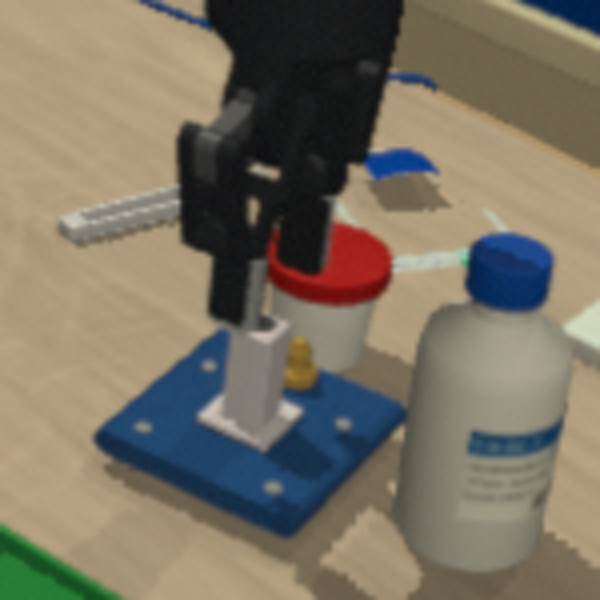

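Request:
servo_tool --commands '[[[105, 0, 0.2, -0.2, 0, 0, 0], [105, 1.5, 0.2, -0.2, 0, 0, 0], [105, 2.5, 0.2, -0.2, 0, 0, 0], [105, 3.4, 0.2, -0.2, 0, 0, 0], [105, 3.4, 0.2, -0.2, 0, 0, 0]]]'

```text
time: 10.05
tool_pos: [471.1, -404.4, 3.2]
tcp_rot: [148.6, 89.8, 135.0]
ft_force: [0.2, -0.4, -0.1]
finger_gap: 50.0
```

```bash
python3 - <<'E'
from h import *
p,d=shot('scene','scene13');crop(p,310,460,160,310,4,'sa13')
E
python3 mv.py 473.2 -407.2 7 -13.8 x
```

```text
shift cm [-0.27 -0.19  0.21] rot [ 0.21 -0.14 -0.09] dist 4 t 10.1 F [-0.2  0.   0.5] gap 50.1 pos [ 471.6 -404.9    4.3] q [-45.  20.  91.   0.  69. -32.]
```

View pics/sa13.png

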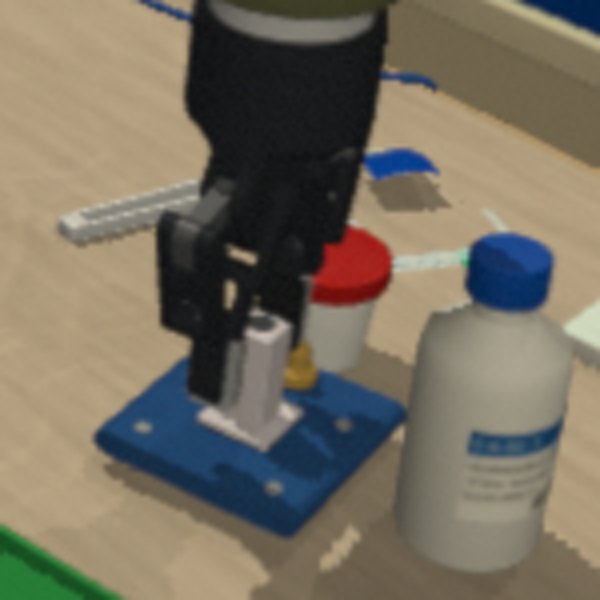

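Request:
servo_tool --commands '[[[120, -0.2, -0.1, 0.1, 0, 0, 0], [160, -0.2, -0.1, 0.1, 0, 0, 0], [200, -0.2, -0.1, 0.1, 0, 0, 0], [230, -0.2, -0.1, 0.1, 0, 0, 0], [230, -0.2, -0.1, 0.1, 0, 0, 0], [230, -0.2, -0.1, 0.1, 0, 0, 0]]]' --force 60

```text
time: 10.7
tool_pos: [473.8, -407.6, 9.0]
tcp_rot: [-33.4, 89.9, -47.0]
ft_force: [-0.7, 0.2, 6.5]
finger_gap: 18.2
```

```bash
python3 mv.py 473.2 -407.2 7 -13.8 x
```

```text
shift cm [ 0.2   0.02 -0.07] rot [0.22 0.08 0.05] dist 2 t 10.7 F [-0.7  0.2  6.5] gap 18.2 pos [ 473.8 -407.6    9. ] q [-45.  20.  91.  -0.  69. -32.]
```

Request:
servo_tool --commands '[[[235, -0.5, 0, 0, 0, 0, 0], [235, -2.5, 0, 0, 0, 0, 0], [235, -6, 0, 0, 0, 0, 0], [235, -10, 0, 0, 0, 0, 0], [235, -13, 0, 0, 0, 0, 0], [235, -13, 0, 0, 0, 0, 0], [235, -13, 0, 0, 0, 0, 0]]]' --force 90

```text
time: 11.4
tool_pos: [473.2, -406.9, 137.6]
tcp_rot: [-42.3, 90.0, -55.9]
ft_force: [-0.5, -0.4, -4.5]
finger_gap: 18.5
```

```bash
python3 - <<'E'
from h import *
p,d=shot('scene','scene14');crop(p,290,460,120,300,4,'sa14')
p,d=shot('top','top14');crop(p,290,440,130,270,5,'ta14')
E
python3 mv.py 501 -0.7 139 -20.5 x
```

```text
shift cm [-0.28 40.05 -6.7 ] rot [ 6.92 -0.23 -0.12] dist 406 t 11.5 F [-0.5 -1.3 -4. ] gap 18.3 pos [ 472.  -405.7  135. ] q [-45.  13.  85.  -0.  82. -32.]
```

View pics/sa14.png

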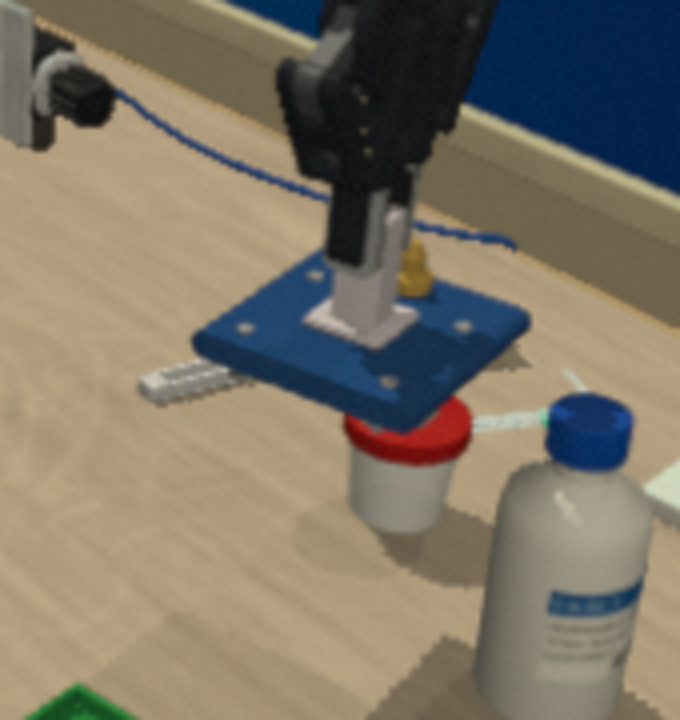

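View pics/ta14.png

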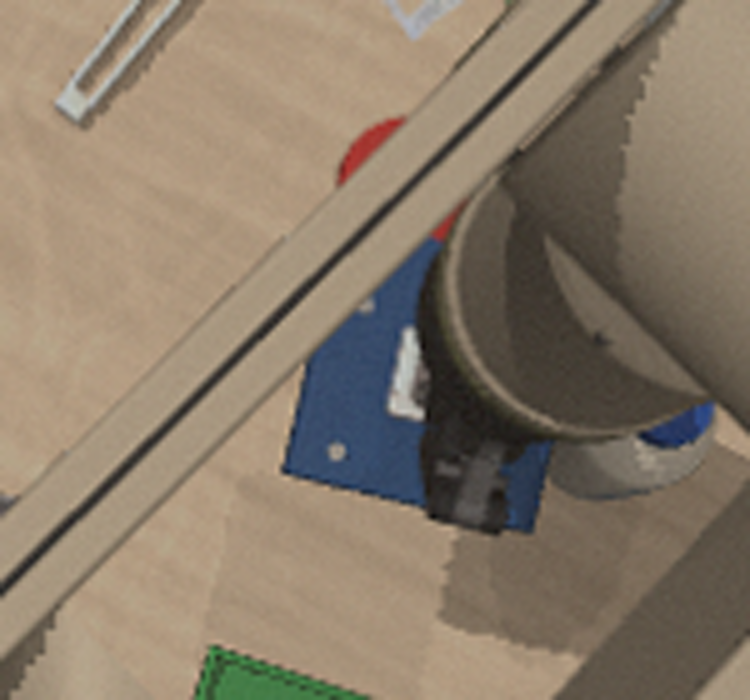

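Request:
servo_tool --commands '[[[235, -2, 5, -0.8, 1, 0, 0], [235, -2, 10, -1.6, 2, 0, 0], [235, -2, 15, -2.5, 3, 0, 0], [235, -2, 20, -3.3, 4, 0, 0], [235, -2, 25, -4.2, 5, 0, 0], [235, -2, 30, -5, 6, 0, 0], [235, -2, 35, -5.9, 6.9, 0, 0], [235, -2, 39, -6.5, 6.9, 0, 0]]]'

```text
time: 12.3
tool_pos: [499.8, -10.4, 155.5]
tcp_rot: [-167.7, 89.8, 171.8]
ft_force: [0.7, -0.3, -3.2]
finger_gap: 17.9
```

Request:
servo_tool --commands '[[[235, 0, 1, -0.2, 0, 0, 0], [235, 0, 1, -0.2, 0, 0, 0], [235, 0, 1, -0.2, 0, 0, 0]]]'

```text
time: 12.6
tool_pos: [502.4, -3.0, 156.4]
tcp_rot: [-152.9, 89.8, -173.3]
ft_force: [-0.2, -1.1, -3.5]
finger_gap: 18.2
```

```bash
python3 mv.py 501 -0.7 100 -20.5 x
```

```text
shift cm [ 5.64  0.17 -0.19] rot [ 0.05 -0.15  0.08] dist 56 t 12.6 F [-0.2 -1.1 -3.5] gap 18.2 pos [502.4  -3.  156.4] q [ -6.  -6. 103.  -0.  83.  14.]
```

Request:
servo_tool --commands '[[[235, 2, 0.2, -0.2, 0, 0, 0], [235, 5, 0.2, -0.2, 0, 0, 0], [235, 7.5, 0.2, -0.2, 0, 0, 0], [235, 8, 0.2, -0.2, 0, 0, 0], [235, 8, 0.2, -0.2, 0, 0, 0], [235, 8, 0.2, -0.2, 0, 0, 0], [235, 8, 0.2, -0.2, 0, 0, 0]]]'

```text
time: 13.3
tool_pos: [503.6, -0.5, 79.8]
tcp_rot: [14.0, 89.8, -6.5]
ft_force: [0.5, -0.4, -4.0]
finger_gap: 18.0
```

```bash
python3 - <<'E'
from h import *
p,d=shot('scene','scene15');crop(p,130,260,130,240,5,'sa15')
p,d=shot('top','top15');crop(p,130,250,140,240,6,'ta15')
E
python3 mv.py 501 -0.7 44 -20.5 x
```

```text
shift cm [ 3.54 -0.12 -0.2 ] rot [ 0.01  0.13 -0.03] dist 36 t 13.4 F [-0.1  0.  -3.9] gap 18.4 pos [ 5.033e+02 -3.000e-01  7.940e+01] q [ -6.  -3. 108.  -0.  75.  15.]
```

View pics/sa15.png

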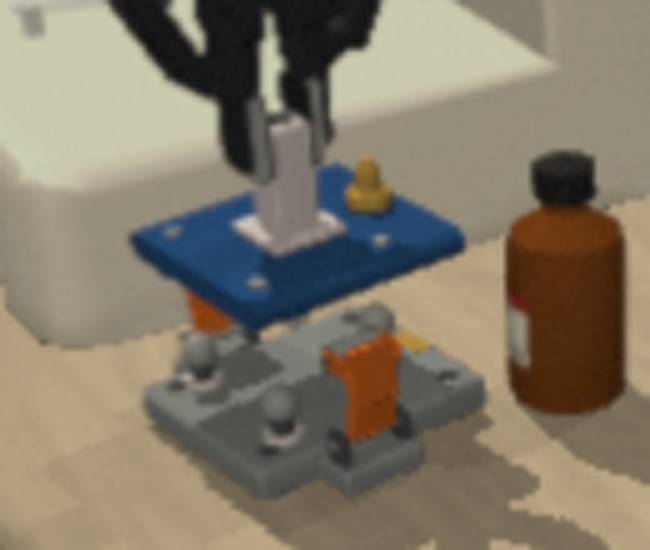

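View pics/ta15.png

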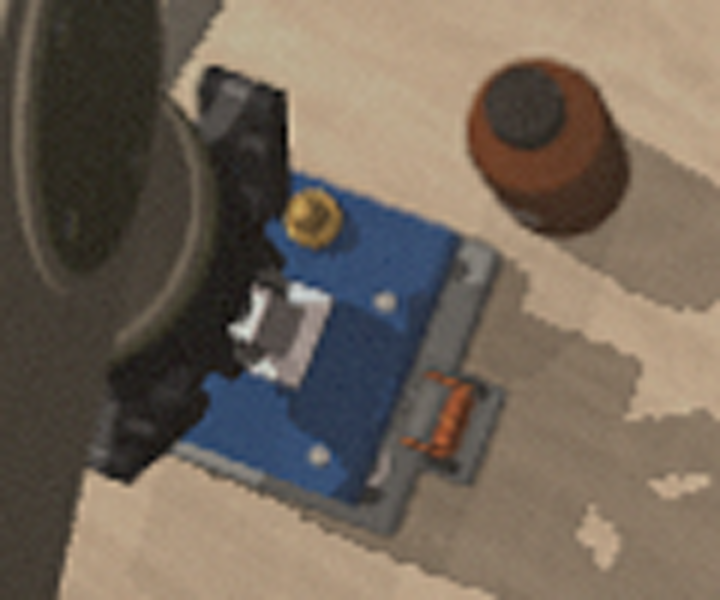

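```bash
python3 - <<'E'
from h import *
np.set_printoptions(precision=1,suppress=True)
T=lambda l:np.array(l)/6+[130,140]-.4
S=lambda l:np.array(l)/5+[130,130]-.4
def rot(a):a=np.radians(a);return np.array([[np.cos(a),-np.sin(a)],[np.sin(a),np.cos(a)]])
o=np.array([473.2,-407.6])
sc=np.array([[486.4,-446.2],[430.7,-430.5],[503.2,-380.4],[446.1,-368.6]])
loc=(sc-o)@rot(-13.8);print(loc)
a,ea=tri(T((385,301)),S((381,240)));b,eb=tri(T((318,455)),S((256,283)));n,en=tri(T((313,218)),S((369,158)))
print(a,ea,b,eb,'nozz',n,en)
for w,l in((a,loc[0]),(b,loc[1])):print('origin est',w[:2]-rot(-20.5)@l)
print('origin est noz',n[:2]-rot(-20.5)@[40,0])
dv=(a-b)[:2];dl=loc[0]-loc[1];print('yaw',np.degrees(np.arctan2(dv[1],dv[0])-np.arctan2(dl[1],dl[0])))
print('single top z89',[onplane('top',[T(q)],89)[0] for q in((385,301),(318,455))])
E
```

```text
[[ 22.  -34.3]
 [-35.8 -32.4]
 [ 22.6  33.6]
 [-35.6  31.4]]
[512.6 -40.5  90.2] 2.1443679574805965 [459.1 -17.9  90.1] 1.4476348231917722 nozz [537.7 -19.8 112.6] 1.7318490636937063
origin est [504.   -0.6]
origin est [504.   -0.1]
origin est noz [500.2  -5.8]
yaw -20.981289129249106
single top z89 [array([512.2, -39.3,  89. ]), array([458.8, -17. ,  89. ])]
```

Request:
servo_tool --commands '[[[240, 0, -0.1, -0.2, 0, 0, 0], [240, 0.6, -0.1, -0.2, 0, 0, 0], [240, 1.2, -0.1, -0.2, 0, 0, 0], [240, 1.6, -0.1, -0.2, 0, 0, 0], [240, 1.6, -0.1, -0.2, 0, 0, 0], [240, 1.6, -0.1, -0.2, 0, 0, 0]]]' --force 110

```text
time: 14.0
tool_pos: [500.8, -0.4, 62.7]
tcp_rot: [9.0, 89.9, -11.5]
ft_force: [-0.7, -1.2, 4.4]
finger_gap: 17.8
```

```bash
python3 - <<'E'
from h import *
p,d=shot('scene','scene16');crop(p,130,260,130,240,5,'sa16')
E
python3 mv.py 501 -0.7 44 -20.5 x
```

```text
shift cm [ 1.87 -0.02  0.03] rot [ 0.02  0.09 -0.01] dist 19 t 14.05 F [-0.6 -0.8  5.7] gap 17.5 pos [ 5.008e+02 -4.000e-01  6.270e+01] q [ -6.  -2. 109.  -0.  73.  15.]
```

View pics/sa16.png

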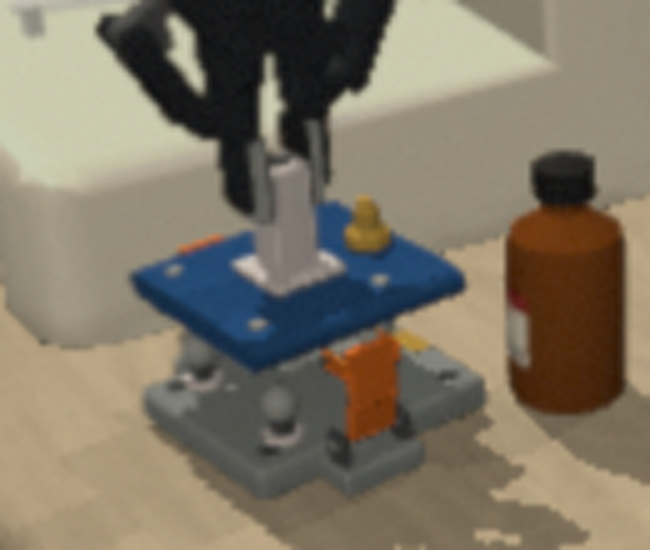

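Request:
servo_tool --commands '[[[245, 0.4, 0, 0, 0, 0, 0], [245, 0.8, 0, 0, 0, 0, 0], [245, 1.1, 0, 0, 0, 0, 0], [245, 1.1, 0, 0, 0, 0, 0]]]'

```text
time: 14.45
tool_pos: [498.5, -0.1, 49.1]
tcp_rot: [-165.6, 89.8, 173.9]
ft_force: [1.8, -0.4, -9.5]
finger_gap: 17.5
```

```bash
python3 mv.py 501 -0.7 44 -20.5 x; python3 - <<'E'
from h import *
p,d=shot('scene','scene17');crop(p,130,260,130,240,5,'sa17')
E
```

```text
shift cm [0.51 0.03 0.26] rot [ 0.02 -0.17  0.04] dist 6 t 14.45 F [ 1.8 -0.4 -9.5] gap 17.5 pos [ 4.985e+02 -1.000e-01  4.910e+01] q [ -6.  -1. 110.   0.  71.  15.]
```

View pics/sa17.png

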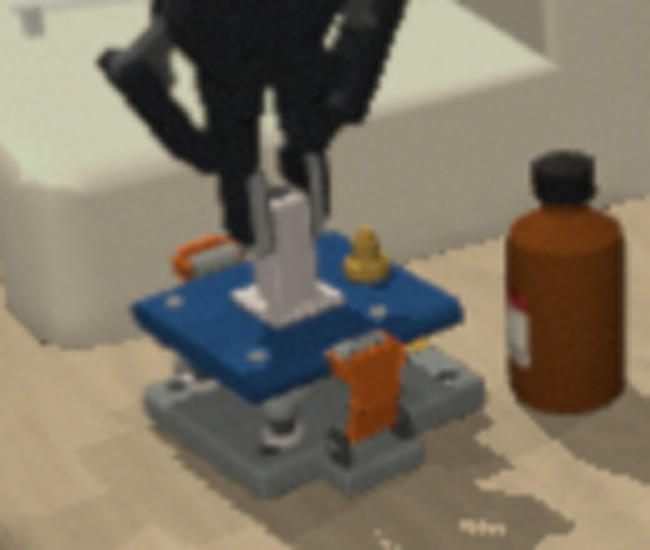

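Request:
servo_tool --commands '[[[245, 0.3, 0, 0, 0, 0, 0], [245, 0.6, 0, 0.1, 0, 0, 0], [245, 0.7, 0, 0.1, 0, 0, 0], [245, 0.7, 0, 0.1, 0, 0, 0]]]'

```text
time: 14.9
tool_pos: [501.0, -0.8, 44.9]
tcp_rot: [-107.5, 90.0, -128.0]
ft_force: [-5.6, -0.2, 5.3]
finger_gap: 17.7
```

```bash
python3 mv.py 501 -0.7 44 -20.5 x
```

```text
shift cm [0.09 0.01 0.  ] rot [ 0.03 -0.01  0.03] dist 1 t 14.9 F [-5.6 -0.2  5.3] gap 17.7 pos [501.   -0.8  44.9] q [ -6.  -1. 110.  -0.  71.  15.]
```

Request:
servo_tool --commands '[[[245, 0.2, 0, 0, 0, 0, 0], [245, 0.2, 0, 0, 0, 0, 0]]]'

```text
time: 15.1
tool_pos: [501.2, -0.8, 44.8]
tcp_rot: [-78.0, 90.0, -98.5]
ft_force: [-13.8, 0.3, 22.9]
finger_gap: 17.6
```

```bash
python3 mv.py 501 -0.7 44 -20.5 x
```

```text
shift cm [ 0.08  0.   -0.02] rot [0.04 0.01 0.03] dist 1 t 15.1 F [-13.8   0.3  22.9] gap 17.6 pos [501.2  -0.8  44.8] q [ -6.  -1. 110.  -0.  71.  15.]
```

Request:
servo_tool --commands '[[[200, -0.2, 0, 0, 0, 0, 0], [140, -0.2, 0, 0, 0, 0, 0], [130, -0.2, 0, 0, 0, 0, 0], [130, -0.2, 0, 0, 0, 0, 0]]]' --force 30

```text
time: 15.5
tool_pos: [501.5, -0.6, 44.3]
tcp_rot: [22.1, 89.9, 1.6]
ft_force: [-0.0, -0.3, 0.4]
finger_gap: 41.9
```

```bash
python3 mv.py 501 -0.7 44 -20.5 x; python3 - <<'E'
from h import *
p,d=shot('scene','scene18');crop(p,130,260,130,240,5,'sa18')
E
```

```text
shift cm [ 0.03 -0.03 -0.04] rot [ 0.01  0.05 -0.02] dist 1 t 15.5 F [-0.  -0.3  0.4] gap 41.9 pos [501.5  -0.6  44.3] q [ -6.  -1. 110.   0.  71.  15.]
```

View pics/sa18.png

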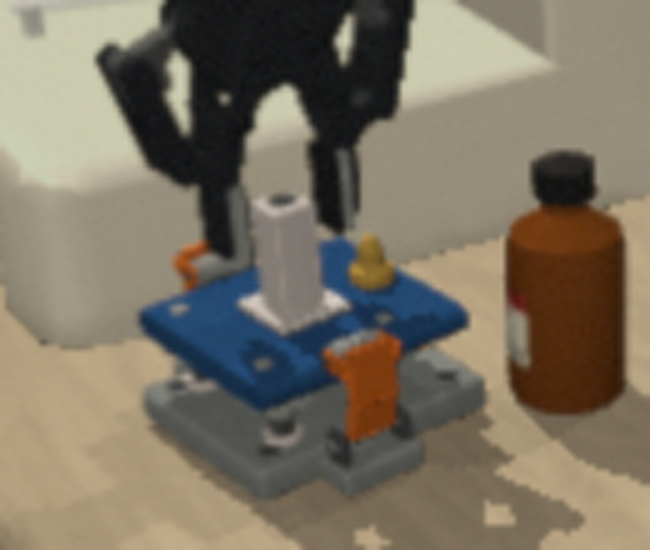

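Request:
servo_tool --commands '[[[130, -1, 0, 0, 0, 0, 0], [130, -4, 0, 0, 0, 0, 0], [130, -8, 0, 0, 0, 0, 0], [130, -13, 0, 0, 0, 0, 0], [130, -14, 10, 0, 0, 0, 0], [130, -14, -5, 0, 0, 0, 0], [130, -14, -5, 0, 0, 0, 0], [130, -14, -5, 0, 0, 0, 0]]]'

```text
time: 16.35
tool_pos: [482.6, -50.6, 185.2]
tcp_rot: [-58.1, 89.9, -78.6]
ft_force: [0.4, 0.1, 0.2]
finger_gap: 42.0
```

```bash
python3 mv.py 340 180 200 -20.5 x
```

```text
shift cm [ -1.55  16.58 -21.44] rot [-0.05  0.08  0.13] dist 271 t 16.35 F [0.4 0.1 0.2] gap 42.0 pos [482.6 -50.6 185.2] q [-12. -10. 104.  -0.  87.   9.]
```

Request:
servo_tool --commands '[[[130, -1.5, 16.6, -21.4, 0, 0, 0], [130, -1.5, 16.6, -21.4, 0, 0, 0], [130, -1.5, 16.6, -21.4, 0, 0, 0], [130, -1.5, 16.6, -21.4, 0, 0, 0], [130, -1.5, 16.6, -21.4, 0, 0, 0], [130, -1.5, 16.6, -21.4, 0, 0, 0], [130, -1.5, 16.6, -21.4, 0, 0, 0], [130, -1.5, 16.6, -21.4, 0, 0, 0]]]'

```text
time: 17.15
tool_pos: [341.1, 183.2, 199.6]
tcp_rot: [29.3, 89.9, 8.9]
ft_force: [0.9, -0.2, -0.3]
finger_gap: 41.9
```

```bash
python3 - <<'E'
from h import *
p,d=shot('scene','sceneF');crop(p,130,260,150,240,6,'saF');cv2.imwrite('pics/sceneF.png',p[:,:,::-1])
p,d=shot('top','topF');crop(p,130,250,140,240,6,'taF');cv2.imwrite('pics/topF.png',p[:,:,::-1])
s=r.sense();print(s['tool_pos'],s['time'])
E
```

```text
[341.53838388 182.30789424 199.21791664] 17.25
```

View pics/saF.png

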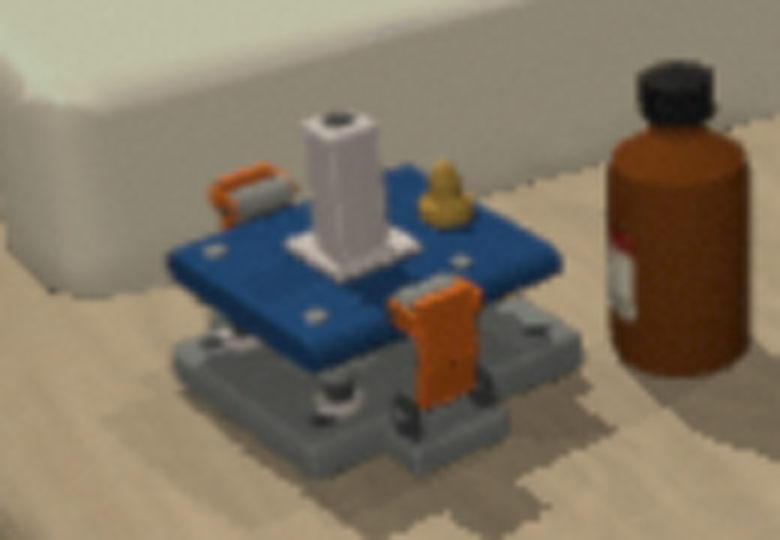

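View pics/taF.png

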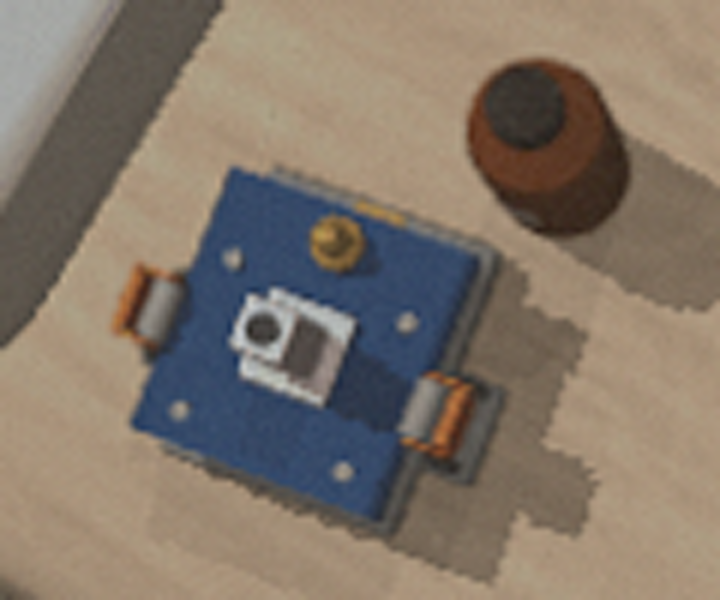

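View pics/sceneF.png

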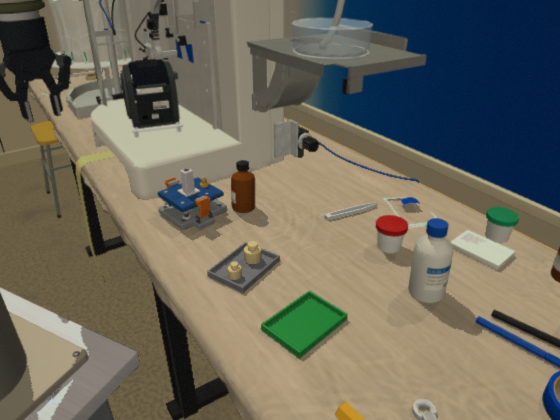

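View pics/topF.png

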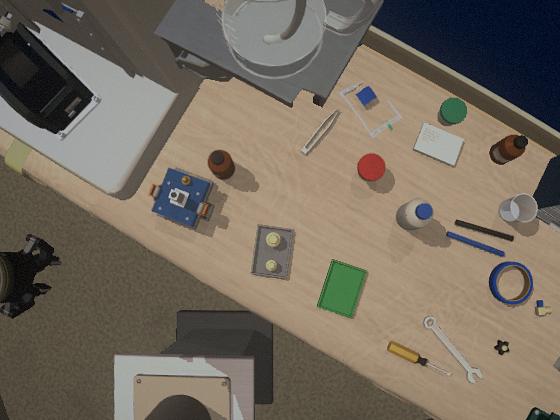

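```bash
python3 - <<'E'
from h import *
np.set_printoptions(precision=2,suppress=True)
def rot(a):a=np.radians(a);return np.array([[np.cos(a),-np.sin(a)],[np.sin(a),np.cos(a)]])
for n in('top','scene'):
    z=np.load(n+'F.npz');X=cloud(n,z['d']);p=z['p'].astype(int)
    m=(np.hypot(X[...,0]-501,X[...,1])<70)&(p[...,2]>p[...,0]+25)&(X[...,2]>45)&(X[...,2]<63)
    P=X[m];q=(P[:,:2]-[501,-.7])@rot(-20.5)
    k=(abs(q[:,0]-3)<44)&(abs(q[:,1])<42);P=P[k];q=q[k]
    A=np.c_[q,np.ones(len(q))];c=np.linalg.lstsq(A,P[:,2],rcond=None)[0];print(n,len(P),'z at origin',c[2],'tilt deg',np.degrees(c[:2]))
    z0=np.load(n+'0.npz');X0=cloud(n,z0['d']);print('shift of bottles px diff:',end='')
    print([round(float(np.abs(z0['p'][v-12:v+12,u-12:u+12].astype(int)-z['p'][v-12:v+12,u-12:u+12]).mean()),1) for u,v in([(221,164),(371,167),(415,213),(271,266)] if n=='top' else [(243,190),(391,235),(430,270),(235,271)])])
T=lambda l:np.array(l)/6+[130,140]-.4
S=lambda l:np.array(l)/6+[130,150]-.4
loc=[[22,-33.5],[-35.8,-32.8],[-35.6,32],[40,0],[0,0]]
B=[538.3,-14.5],[484.4,39.4],[461.8,-18.8]
for a,b,l in zip([(407,322),(343,471),(179,410),(337,240),(262,328)],[(460,261),(316,316),(215,250),(445,165),(338,120)],loc):
    w,e=tri(T(a),S(b));print(w,e,'origin',w[:2]-rot(-20.5)@l)
E
```

```text
top 1119 z at origin 54.726856828994215 tilt deg [-0.07  0.18]
shift of bottles px diff:[2.8, 2.3, 2.8, 2.1]
scene 471 z at origin 55.39291637146445 tilt deg [-0.04 -0.05]
shift of bottles px diff:[1.7, 3.4, 1.2, 2.1]
[509.85 -40.75  55.61] 1.2286571773644004 origin [500.98  -1.67]
[456.52 -18.69  55.22] 1.593241106429712 origin [501.54  -0.5 ]
[478.58  41.53  55.7 ] 1.8380121877886073 origin [500.71  -0.91]
[535.97 -19.14  76.39] 0.4142437416163817 origin [498.51  -5.14]
[501.23  -1.12 104.98] 1.5703381605405726 origin [501.23  -1.12]
```

```bash
python3 -c "
from bench import r
print(r.hand_in())"
```

```text
the job is handed in; nothing more can be done
None
```

I stood the big weight upright in the +x half of the grey tray, beside the small one. I then pressed the blue carrier onto the stand with the nozzle over the lone ball, let go and moved the arm clear. I handed the job in at about 17 s; it reports no verdict.

**Last checks on the carrier:**
- Both rollers lie over the long edges in the pictures.
- The slab is level to within 0.2°.
- Its top is at 54.7 mm (top camera) and 55.4 mm (scene camera), against 54 mm at home; that is within calibration error.
- The post and three plate screws put its origin at about (501, −1), matching the stand's position found from the balls.
- The last press met a hard stop at 23 N.

**Other objects:** The bottles, cup and small weight look unmoved compared with the first pictures.

**Checks that disagreed:**
- The fingertips sat about 36 mm higher in the pictures than the reported TCP height. Closing the fingers above the weight confirmed the pictures, so I worked from them and from contact forces.
- The finger opening read about 2–3 mm low on objects of known size.
- One last sighting of the nozzle tip was about 5 mm off from the other points. It was picked by eye on a small highlight, so I gave it no weight.
- While backing away from the stand, one move row held a mistyped sideways shift. The tool was 100 mm or more above the stand and nothing was touched.

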